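Key and pulley on a gearmotor shaft

ROBOT

A 6-joint arm with a two-finger parallel gripper is mounted at the origin on the work surface. World frame = base frame: x ahead of the robot, y to its left, z up, the work surface at z = 0. Lengths are in mm, angles in rad, forces in N, time in s.
With the tool pointing down it reaches from about 375 to 975 mm from the base axis. Payload 3.8 kg.
Tool frame: the origin (TCP) lies midway between the tips of the shut fingers; the grasp point (between the pads) lies robot.grasp_offset behind it (robot.grasp_offset is the distance from the TCP to the grasp point, in mm); z points along the fingers, y is the line along which they close (so a half turn about z gives the same grasp; the last joint's range is limited). The gripper opens to 88 mm and grips with 3 to 60 N. Pads are 18 mm wide; open, the fingers measure 123 mm over their backs; the gripper's body (75 mm by 187 mm) begins 45 mm behind the grasp point.
Start: joints at [-1.201, 0.264, 1.604, -0, 1.274, -0.037], TCP at [267.073, -619.911, 238.706] pointing down, gripper open.
Joint ranges: [-2.63, 2.63], [-0.94, 2.18], [0.31, 2.57], [-1.31, 4.45], [0, 2.66], [-2.55, 2.55]. Speed limits (rad/s): [2.57, 2.57, 3.14, 3.14, 3.14, 3.14].

INTERFACE

Orientations are given as a rotation vector (axis times angle).
In Python, from cell import robot gives the robot as it stands.
- The arm moves only by the tool servo_tool, never from a script. Its argument "series" is a list of rows, each a list of 3 entries, a list of its own where there are three numbers: the shift along the tool's x, y, z in mm, then the turn, a rotation vector about the tool's x, y, z in degrees, then the opening in per cent of the stroke, from 0 (shut) to 100 (fully open). A call has 1 to 20 rows; each row shifts and turns the commanded pose from where the row before left it, along the tool's axes as they then stand; what a row does not reach is not made up. A row lasts 1/8 s, in which the tool goes at most 62.5 mm and 10.7 degrees, less where a joint would pass 70% of its speed; a pose out of reach is approached as far as the arm can. A call with a gripper value outside its range is refused whole. The fingers move at their own pace and stop on an object; "grip_force" is the grip in N (left out, the last holds). Time passes only in rows, so rows that do not move let the fingers close. It gives the time, the measured TCP pose, the force, the opening and the grip force at its end, in the units of the state.
- robot.read_state(): the state, without advancing time (a new reading comes with each control period).
- robot.camera(name): name is "scene" or "side" or "wrist"; returns (picture, depth): 420x560x3 uint8, red, green, blue; 420x560 float32, mm along the optical axis (not along the pixel's ray), 0 where there is no reading.
- robot.camera_info(name): a dict with "intrinsics" (3x3 intrinsics, pixels), "k1" (the pictures are not rectified: a ray, as slopes to the right and down, at radius r is drawn at 1 + k1 r^2 times it, then the intrinsics apply), "origin" and "orientation" of the camera in the world. Camera axes: x right, y down, z forward; pixel columns grow to the right and rows downward; lengths in mm; the calibration is good to about 2 mm. A picture is of the moment at which its call begins: read the wrist's pose just before it. camera_info takes no time and is no camera call; for the wrist camera it gives the pose at the moment of the call.
- robot.hand_in(): hands the job in; it is judged then, once.
Trained networks look in the newest picture that a camera, given by its name, has taken for a name from the list of things; names that differ only in an ending like _2 or _b are one class to them, and where a whole thing is asked for, a point or a joint stands for the part that bears it (a point fixed in the world has none). Each returns a list of dicts, best first, with "p" (0 to 1); they miss things now and then, are a little off and sometimes report something else, mostly with a low value. They report only what shows in the picture. A call takes as long as a camera call. They do not tell look-alikes from the thing itself.
- robot.masks_of(camera, label): "region" (420x560 bool, what is visible of it) and "bbox" ([left, top, right, bottom] in pixels, round what is visible of it).
The state is a dict: "time_s": time; "joint_positions": joint angles; "joint_velocities": joint speeds; "effort": joint torques, N m; "tool_pos": TCP position; "tcp_rot": TCP orientation; "wrist_force": force on the tool from outside, world axes, zero at the start; "wrist_torque": the same for the moment, N m; "opening": finger opening in mm; "gripper_force": force on a finger pad.
Only numpy, scipy, OpenCV 4.12 (cv2) and the standard library are available. Lean on these libraries where they do the work, as an engineer would, in place of code of your own. Each camera call takes 0.05 s, during which the arm holds its last target. There are 200 camera calls.

TASK

Fit the toothed pulley to the gearmotor's shaft. Find the slot on top of the shaft and drop the narrow 8 mm key flat into it, down on the slot's floor, and let go of it; then take the pulley from its V-block and slide it on, toothed end first with its keyway over the key, until it is fully home against the shaft's shoulder, and let it go there. Work gently and by feel, never pushing with more than about 4 kg of hand force, and leave the other things on the bench where they are.

Things in the scene. Friction and masses are not known exactly. Their poses are not given: they have to be found in the camera images.
- gearmotor: Dark blue foot-mounted gearmotor, fixed, 395 mm long, level output shaft. Origin: on the bench straight below the shaft's shoulder; x = horizontal way the shaft points, z up. Case 104 wide, 142 high, its front 22 mm behind the shoulder, foot 150 wide; a 90 mm round cover stands 8 mm out of the case; motor and terminal box (192 high) behind.
- shoulder (a point): Centre of the shaft's shoulder face (36 mm dia), on the shaft axis 90 mm above the bench. x = out along the shaft, z = straight up (it does not turn with the shaft). Shaft: steel, 25 mm dia, 50 long from here to its end, the last 2 mm chamfered 2 mm.
- shaft_mid (a point): Point on the shaft axis under the slot's middle, 25 mm out from the shoulder; axes as the shoulder. Key slot: along the shaft, flat floor 8.5 mm from the axis, 9 wide, 42 long, closed 4 mm short of shoulder and shaft end, side walls 3 mm high. It faces up, but up to 0.55 rad to either side (about the axis), which no pose tells: see it or feel for it. A brake holds the shaft from turning.
- key: Plain steel bar, the key that fits: 40 long (x), 8 wide (y), 7 high (z), square ends, 18 g, lying flat on the bench. Origin: middle of its underside. Bedded, its underside is 8.5 mm from the shaft axis and it stands 3 mm proud of the 25 mm circle, with 0.5 mm side play.
- pulley: Steel toothed pulley, about 0.55 kg, 50 long, level in the V-block. Origin: centre of its toothed end face. x = along its axis to the plain end. x 0-30: teeth, 54.6 dia; x 30-50: plain boss, 44 dia, to grip. Bore 26 dia right through; keyway all along on the z side (up), 8.8 wide, roof 16.7 from the axis. Home: origin at the shoulder, x as the shoulder's, z along the key's z; both ends then flush.
- v_block: Plywood V-block, fixed, 68 long (y), 25 thick (x 2 to 27), 30 high. Origin: on the bench; the pulley rests with its origin 50 mm straight above it and its axes the same, so its boss overhangs the block freely.
- other_key: Another steel key, too wide for the slot: 28 long (x), 12 wide (y), 8 high, flat on the bench. Origin: middle of its underside. Leave it alone.
- hard_disk: Bare hard disk drive, 147 x 102 x 26 mm, lying on the bench. Origin: middle of its underside. Leave it alone.
- heat_sink: Aluminium finned heat sink, 60 x 60 x 34 mm, on the bench. Origin: middle of its underside. Leave it alone.
- screwdriver: Screwdriver, 200 mm long, lying on the bench along its x. Leave it alone.
There are look-alikes about, which are no part of the job. What is shaped like the key but black is not meant. What is shaped like the pulley but yellow is not meant.

How it is judged:
By the outcome, as a careful person would: the job done as asked, in the order asked, and still so for the second after the job is handed in, with the robot touching nothing.
It also fails if it takes over 72 s, if anything falls off the work surface, if the arm or the gripper's body presses on something with over 40 N, if the wrist force passes 120 N, or if a joint passes its speed limit or range.

## Working session

There is one attempt and no reset: what is moved stays moved. The work goes in short steps, Python scripts to look and compute and a tool call to move; the robot and the scene stay as the last step left them, time stands still between calls to the robot, and variables do not carry over. Pictures are saved under pics/ and viewed, at most 10 in all, crops included, and the job is handed in when it is done.

Besides the shell and the picture viewer there is one more tool, called after "Call:" as name(argument=value, ...), one argument or row to a line, values as JSON. servo_tool: Moves the arm, as the interface text tells. Its arguments: {"type":"object","properties":{"series":{"type":"array","items":{"type":"array"}},"grip_force":{"type":"number"}},"required":["series"]}

```bash
ls; mkdir -p pics; cat > h.py <<'E'
import numpy as np, cv2
from cell import robot
from scipy.spatial.transform import Rotation as R
def rotm(o):
    o=np.array(o,float); return o if o.shape==(3,3) else R.from_rotvec(o).as_matrix()
def cam(n):
    i=robot.camera_info(n); p,d=robot.camera(n); return p,d,i
def pts(d,i):
    K=np.array(i["intrinsics"]);k1=i["k1"]
    v,u=np.mgrid[0:420,0:560]
    xd=(u-K[0,2])/K[0,0]; yd=(v-K[1,2])/K[1,1]
    rd=np.hypot(xd,yd); r=rd.copy()
    for _ in range(20): r=rd/(1+k1*r*r)
    s=np.where(rd>0,r/np.maximum(rd,1e-9),1)
    P=np.stack([xd*s*d,yd*s*d,d],-1)
    return P@rotm(i["orientation"]).T+np.array(i["origin"])
def proj(X,i):
    K=np.array(i["intrinsics"]);c=(np.atleast_2d(X)-i["origin"])@rotm(i["orientation"])
    s=c[:,:2]/c[:,2:]; s=s*(1+i["k1"]*(s**2).sum(1,keepdims=True))
    return s@K[:2,:2].T+K[:2,2]
def save(p,n): cv2.imwrite("pics/"+n,cv2.cvtColor(p,cv2.COLOR_RGB2BGR))
E
python3 - <<'E'
from h import *
print(robot.grasp_offset, robot.read_state())
for n in ["scene","side"]:
    p,d,i=cam(n); print(n,i); save(p,n+".png"); np.savez(n,p=p,d=d)
    X=pts(d,i)
    for l in ["gearmotor","key","pulley","v_block","other_key","hard_disk","heat_sink","screwdriver"]:
        for m in robot.masks_of(n,l):
            g=m["region"]&(d>0)
            if g.sum()<3: continue
            q=X[g]; print(l,round(m["p"],2),m["bbox"],np.median(q,0).round(),np.percentile(q[:,2],[5,95]).round(),p[g].mean(0).round())
E
```

```text
pics
18.700000000000003 {'time_s': 0.0, 'joint_positions': array([-1.20089559e+00,  2.64740127e-01,  1.60532530e+00, -2.83496991e-06,
        1.27372062e+00, -3.69103609e-02]), 'joint_velocities': array([ 9.43020533e-04, -2.41748677e-05, -2.98463842e-04, -3.52338450e-04,
       -1.02895032e-03, -5.00181277e-04]), 'effort': array([ 2.42353322e-03, -5.02109277e+01, -3.56877565e+01,  7.31473812e-02,
        2.93473795e-02, -1.56505821e-04]), 'tool_pos': array([ 266.82489939, -619.26550563,  237.42309256]), 'tcp_rot': array([-3.07470823e+00, -6.34184456e-01,  5.74793511e-04]), 'wrist_force': array([ 0.47317595, -1.14046526,  0.12304524]), 'wrist_torque': array([-0.02613385,  0.02844308, -0.00350088]), 'gripper_force': 0.0, 'opening': 88.36517221800617}
scene {'intrinsics': array([[446.32303466,   0.        , 272.68998424],
       [  0.        , 446.32303466, 204.53361939],
       [  0.        ,   0.        ,   1.        ]]), 'k1': -0.04516572205768416, 'origin': array([984.13817132, 525.86792848, 728.36202457]), 'orientation': array([-1.0376729 , -2.46327509,  0.98315223])}
gearmotor 0.7
[... 1860 characters left out ...]
196.]
key 0.32 [154.3, 269.5, 189.9, 323.9] [353. 118.  24.] [12. 27.] [233.  67.  54.]
pulley 0.85 [196.3, 169.7, 225.0, 198.5] [555. 306.  60.] [32. 77.] [178. 181. 170.]
pulley 0.8 [206.9, 202.3, 247.6, 238.5] [527. 212.  39.] [11. 54.] [222. 203.  22.]
v_block 0.72 [196.7, 186.9, 233.8, 212.5] [545. 303.  17.] [ 3. 31.] [206. 183. 141.]
other_key 0.52 [207.7, 262.1, 224.7, 277.2] [459. 147.   8.] [ 2. 11.] [204. 208. 200.]
other_key 0.5 [341.8, 234.5, 560.0, 404.2] [ 589. -195.  119.] [ 15. 167.] [ 83. 106. 142.]
heat_sink 0.88 [247.5, 158.4, 286.9, 192.1] [681. 299.  30.] [ 2. 36.] [197. 195. 188.]
screwdriver 0.81 [143.4, 247.2, 188.4, 323.5] [353. 120.  24.] [13. 27.] [233.  79.  65.]
```

View pics/scene.png

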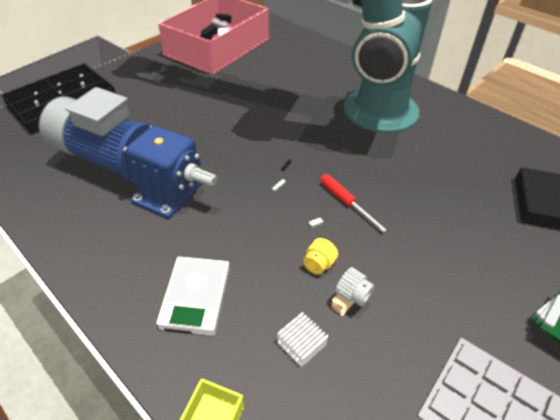

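```bash
python3 - <<'E'
from h import *
a=np.load("scene.npz")["p"][70:350,30:400]
b=np.load("side.npz")["p"][150:400,140:510]
s=np.vstack([a,b]); 
A=cv2.resize(a,(400,303));print(a.shape,b.shape)
c1=cv2.resize(np.load("scene.npz")["p"][160:235,265:335],(400,428),interpolation=cv2.INTER_CUBIC)
c2=cv2.resize(np.load("side.npz")["p"][300:380,205:280],(400,428),interpolation=cv2.INTER_CUBIC)
save(np.hstack([c1,c2]),"crop1.png")
E
```

```text
(280, 370, 3) (250, 370, 3)
```

View pics/side.png

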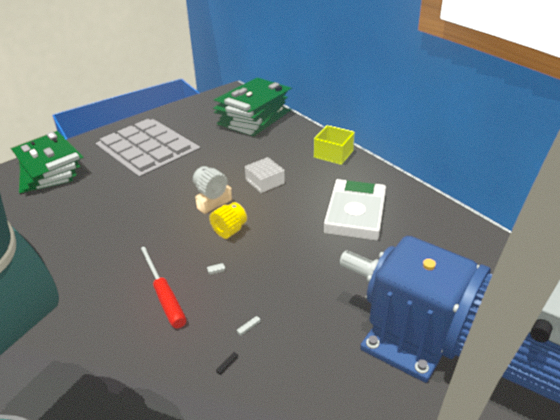

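View pics/crop1.png

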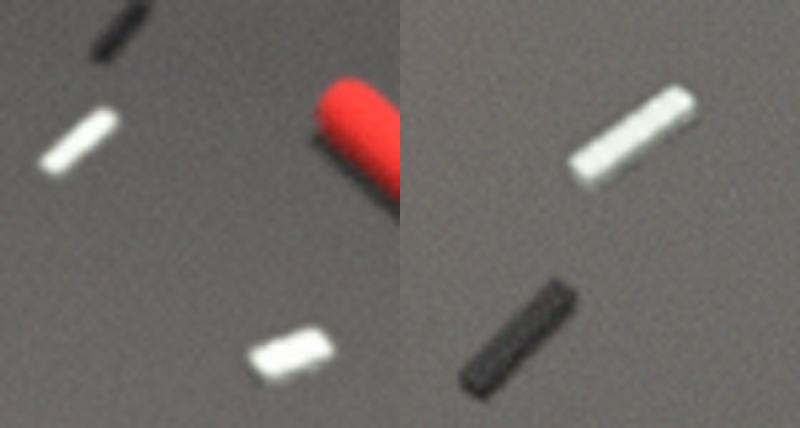

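The key is the light long bar at scene (279,185) / side (248,326). The black bar at scene (286,165) is its look-alike, and the short bar at (316,222) is other_key. The steel pulley is at scene (355,287), with the yellow look-alike at (320,256). The shaft tip is at scene (212,179).

```bash
python3 - <<'E'
from h import *
wi=robot.camera_info("wrist"); s=robot.read_state(); Rt=rotm(s["tcp_rot"])
print("wrist cam in tool",Rt.T@(np.array(wi["origin"])-s["tool_pos"]),(Rt.T@rotm(wi["orientation"])).round(3),wi["intrinsics"][0],wi["k1"]); print(Rt.round(3))
box={"scene":(185,155,220,190),"side":(335,245,378,280)}
for n in box:
    z=np.load(n+".npz"); d=z["d"];i=robot.camera_info(n);X=pts(d,i);p=z["p"]
    l,t,r,b=box[n]; m=np.zeros(d.shape,bool); m[t:b,l:r]=1
    g=m&(d>0)&(X[...,2]>80)&(X[...,2]<106)&(p.astype(int).ptp(-1)<40 if hasattr(p,'ptp') else np.ptp(p.astype(int),axis=-1)<40)
    q=X[g]; 
    c=q.mean(0);u,S,v=np.linalg.svd(q-c); print(n,len(q),c.round(1),v[0].round(3),S.round(1), np.percentile((q-c)@v[0],[1,50,99]).round(1), np.percentile(q[:,2],[50,99]).round(1))
    # key
    br=p.min(-1)>130
    for nm,(cx,cy),rad in [("key",(432,11),40),("other",(460,149),30)]:
        g=br&(np.hypot(X[...,0]-cx,X[...,1]-cy)<rad)&(X[...,2]<15)&(d>0)
        q=X[g]; u,S,v=np.linalg.svd(q[:,:2]-q[:,:2].mean(0)); e=(q[:,:2]-q[:,:2].mean(0))@v.T
        print(nm,g.sum(),q.mean(0).round(1),v[0].round(3),np.ptp(e,axis=0).round(1),np.median(q[:,2]).round(1))
    g=br&(np.hypot(X[...,0]-563,X[...,1]-317)<45)&(X[...,2]>32)&(X[...,2]<85)&(d>0)&(np.ptp(p.astype(int),axis=-1)<40)
    q=X[g];print("pulley",len(q),q.mean(0).round(1),np.percentile(q,[2,98],axis=0).round(1))
    vb=robot.masks_of(n,"v_block")
    g=(p[...,0].astype(int)-p[...,2]>40)&(np.hypot(X[...,0]-580,X[...,1]-315)<60)&(X[...,2]>10)&(X[...,2]<34)&(p[...,2]>80)
    q=X[g];print("vb",len(q),q.mean(0).round(1),np.percentile(q,[2,98],axis=0).round(1))
E
```

```text
wrist cam in tool [  74.03090466   -0.34007208 -145.95874729] [[-0.001 -0.956 -0.293]
 [ 1.    -0.001 -0.   ]
 [-0.    -0.293  0.956]] [338.55110208   0.         282.56239069] -8.018199868785528e-05
[[ 0.918  0.396  0.   ]
 [ 0.396 -0.918 -0.   ]
 [-0.     0.    -1.   ]]
scene 431 [594.5 -65.2  95.6] [ 0.002 -0.999  0.045] [458.5 255.5 122.9] [-34.    0.5  41.9] [ 96.6 105.6]
key 82 [431.2  10.8   3.9] [0.986 0.167] [49.6 16.1] 4.8
other 99 [459.1 148.9   4.7] [ 0.991 -0.132] [37.  24.4] 6.1
pulley 845 [570.6 327.4  65.4] [[544.4 302.4  36.8]
 [589.7 351.7  77. ]]
vb 171 [591.4 319.2  23.3] [[577.2 305.4  10.6]
 [598.1 330.1  30.5]]
side 556 [584.  -61.5  97.8] [-0.197  0.98  -0.014] [364.  169.7  98.4] [-28.9   0.2  26. ] [ 98.9 105.1]
key 181 [430.9  11.8   5.5] [-0.994 -0.113] [46.8 16.9] 6.6
other 144 [459.5 149.1   7. ] [-0.978  0.208] [33.1 25.2] 7.9
pulley 743 [555.9 312.4  59.4] [[533.9 297.9  33.8]
 [583.8 346.4  78.6]]
vb 311 [553.3 305.9  21.5] [[526.1 298.7  10.7]
 [594.5 325.2  32.3]]
```

Call:
servo_tool(
  series=[
    [[47, -35.5, 0], [0, 0, 0], 100],
    [[47, -35.5, 0], [0, 0, 0], 100],
    [[47, -35.5, 0], [0, 0, 0], 100],
    [[47, -35.5, 0], [0, 0, 0], 100],
    [[47, -35.5, 0], [0, 0, 0], 100],
    [[47, -35.5, 0], [0, 0, 0], 100],
    [[47, -35.5, 0], [0, 0, 0], 100],
    [[47, -35.5, 0], [0, 0, 0], 100],
    [[47, -35.5, 0], [0, 0, 0], 100],
    [[47, -35.5, 0], [0, 0, 0], 100],
    [[47, -35.5, 0], [0, 0, 0], 100],
    [[0, 0, 5], [0, 0, -10], 100],
    [[0, 0, 5], [0, 0, -10], 100],
    [[0, 0, 5], [0, 0, -10], 100],
    [[0, 0, 5], [0, 0, -10], 100],
    [[0, 0, 5], [0, 0, -10], 100],
    [[0, 0, 5], [0, 0, -10], 100],
    [[0, 0, 0], [0, 0, -10], 100],
    [[0, 0, 0], [0, 0, 0], 100],
  ],
)

```text
time_s: 3.38
tool_pos: [587.3, -56.7, 208.7]
tcp_rot: [2.158, 2.283, -0.0]
wrist_force: [1.0, 0.6, 0.1]
opening: 88.0
gripper_force: 0.0
```

```bash
python3 - <<'E'
from h import *
s=robot.read_state(); p,d,i=cam("wrist"); print(s["time_s"],s["tool_pos"].round(1),rotm(s["tcp_rot"]).round(3).tolist(),s["joint_positions"].round(2))
np.savez("w1",p=p,d=d); import pickle; pickle.dump((i,s),open("w1.pk","wb")); save(p,"w1.png")
E
```

```text
3.375 [587.3 -56.7 208.7] [[-0.056, 0.998, 0.0], [0.998, 0.056, -0.0], [-0.0, 0.0, -1.0]] [-0.14  0.13  1.82 -0.    1.19 -0.19]
```

View pics/w1.png

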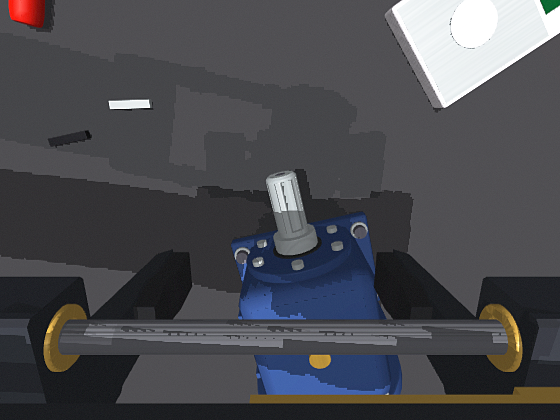

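The shaft shows at px (268–312, 170–245), tilted a few degrees, and the slot lines are visible on it. I'll fit the cylinder in depth and unwrap the slot.

```bash
cat >> h.py <<'E'
import pickle
from scipy.optimize import least_squares
def fitshaft(X,p,d,c0,yaw0,view=None):
    """fit cylinder r12.5 horizontal; returns yaw, lateral point, z; shaft points in (along,lat,z)"""
    ex=np.array([np.cos(yaw0),np.sin(yaw0),0]);ey=np.array([-ex[1],ex[0],0])
    rel=X-c0; a=rel@ex;l=rel@ey
    g=(d>0)&(abs(a)<23)&(abs(l)<18)&(X[...,2]>85)&(X[...,2]<108)
    q=np.stack([a[g],l[g],X[g][:,2]],-1)
    f=lambda t:np.hypot((q[:,1]-t[0]-t[1]*q[:,0])*np.cos(t[1]),q[:,2]-t[2])-12.5
    r=least_squares(f,[0,0,90],loss="soft_l1",f_scale=.4)
    return r.x,q,f(r.x),g,ex,ey
E
python3 - <<'E'
from h import *
z=np.load("w1.npz");p,d=z["p"],z["d"];i,s=pickle.load(open("w1.pk","rb"))
X=pts(d,i)
print(X[[180,200,220,240],[282,287,292,297]].round(1))
yaw=np.arctan2(50,-8)
c0=np.array([590,-55,90.])
for _ in range(3):
    t,q,res,g,ex,ey=fitshaft(X,p,d,c0,yaw); c0=c0+ey*t[0]; yaw+=t[1]; 
print("c0",c0.round(2),"yaw",np.degrees(yaw).round(2),t.round(3),len(q),np.median(abs(res)).round(2))
# along extents: tip
rel=X-c0;a=rel@ex;l=rel@ey
tip=(d>0)&(abs(l)<6)&(X[...,2]>95)&(X[...,2]<105);h=np.histogram(a[tip],np.arange(-60,40,2));print(list(zip(h[1].astype(int),h[0])))
th=np.arctan2(q[:,1]-t[0],q[:,2]-t[2]); 
for lo in np.arange(-1,1,.08):
    m=(th>=lo)&(th<lo+.08); 
    if m.sum()>3: print(round(lo+.04,2),m.sum(),res[m].mean().round(2))
crop=cv2.resize(p[160:250,255:325],(560,720)[:2] if 0 else (462,594),interpolation=cv2.INTER_CUBIC); save(crop,"w1c.png")
E
```

```text
[[584.1 -36.9 102.8]
 [589.  -53.9  97.5]
 [593.9 -69.7  99.4]
 [598.4 -82.9 108.5]]
c0 [587.02 -55.48  90.  ] yaw 105.48 [ 0.     0.    89.079] 1742 1.13
[(np.int64(-60), np.int64(0)), (np.int64(-58), np.int64(0)), (np.int64(-56), np.int64(0)), (np.int64(-54), np.int64(0)), (np.int64(-52), np.int64(0)), (np.int64(-50), np.int64(0)), (np.int64(-48), np.int64(0)), (np.int64(-46), np.int64(0)), (np.int64(-44), np.int64(0)), (np.int64(-42), np.int64(0)), (np.int64(-40), np.int64(0)), (np.int64(-38), np.int64(1)), (np.int64(-36), np.int64(0)), (np.int64(-34), np.int64(0)), (np.int64(-32), np.int64(0)), (np.int64(-30), np.int64(35)), (np.int64(-28), np.int64(38)), (np.int64(-26), np.int64(44)), (np.int64(-24), np.int64(37)), (np.int64(-22), np.int64(35)), (np.int64(-20), np.int64(33)), (np.int64(-18), np.int64(38)), (np.int64(-16), np.int64(36)), (np.int64(-14), np.int64(37)), (np.int64(-12), np.int64(35)), (np.int64(-10), np.int64(38)), (np.int64(-8), np.int64(34)), (np.int64(-6), np.int64(39)), (np.int64(-4), np.int64(36)), (np.int64(-2), np.int64(38)), (np.int64(0), np.int64(37)), (np.
[... 167 characters left out ...]
0)), (np.int64(14), np.int64(40)), (np.int64(16), np.int64(30)), (np.int64(18), np.int64(46)), (np.int64(20), np.int64(46)), (np.int64(22), np.int64(0)), (np.int64(24), np.int64(0)), (np.int64(26), np.int64(0)), (np.int64(28), np.int64(0)), (np.int64(30), np.int64(0)), (np.int64(32), np.int64(0)), (np.int64(34), np.int64(0)), (np.int64(36), np.int64(0))]
-0.96 50 0.58
-0.88 90 0.06
-0.8 125 -0.13
-0.72 84 -0.98
-0.64 51 -2.2
-0.56 57 -2.12
-0.48 56 -2.37
-0.4 59 -2.47
-0.32 47 -2.4
-0.24 59 -2.5
-0.16 55 -1.98
-0.08 64 -0.17
-0.0 76 0.78
0.08 76 0.9
0.16 73 0.59
0.24 64 0.57
0.32 67 0.39
0.4 60 0.15
0.48 61 0.12
0.56 48 0.17
0.64 57 0.03
0.72 35 -0.22
0.8 39 -0.45
0.88 39 -0.47
0.96 28 -1.27
```

View pics/w1c.png

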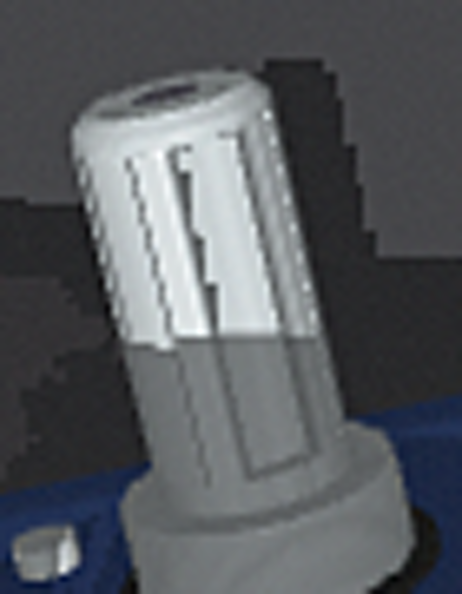

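```bash
cat >> h.py <<'E'
def fitslot(X,d,c0,yaw0,roll0,n=4):
    c0=np.array(c0,float)
    for k in range(n):
        ex=np.array([np.cos(yaw0),np.sin(yaw0),0]);ey=np.array([-ex[1],ex[0],0])
        rel=X-c0;a=rel@ex;l=rel@ey
        g=(d>0)&(abs(a)<19)&(abs(l)<13.5)&(X[...,2]>c0[2]-2)&(X[...,2]<c0[2]+16)
        q=np.stack([a[g],l[g],X[g][:,2]-c0[2]],-1)
        def f(t):
            l=q[:,1]-t[0]-t[1]*q[:,0];z=q[:,2]-t[2]
            lp=np.cos(t[3])*l+np.sin(t[3])*z; zp=-np.sin(t[3])*l+np.cos(t[3])*z
            w=1/(1+np.exp(-(abs(lp)-4.5)/.25))
            return w*(np.hypot(l,z)-12.5)+(1-w)*(zp-8.5)
        # lp>0 axis: slot direction u=(-sin r,cos r) in (lat,z)
        r=min((least_squares(f,[0,0,0,r0],loss="soft_l1",f_scale=.3) for r0 in ([roll0] if k else np.arange(-.6,.61,.15))),key=lambda r:r.cost)
        t=r.x;c0=c0+ey*t[0];c0[2]+=t[2];yaw0+=t[1];roll0=t[3]
    ex=np.array([np.cos(yaw0),np.sin(yaw0),0]);ey=np.array([-ex[1],ex[0],0])
    rel=X-c0;a=rel@ex;l=rel@ey
    m=(d>0)&(abs(l)<5)&(X[...,2]>c0[2]+5)&(X[...,2]<c0[2]+14)&(a<45); tip=np.percentile(a[m],99.5)
    m=(d>0)&(abs(l)<13)&(X[...,2]>c0[2]+14.5)&(X[...,2]<c0[2]+19)&(a<0); sh=np.percentile(a[m],99)
    return c0,yaw0,roll0,tip,sh,np.median(abs(f(t)))
E
python3 - <<'E'
from h import *
z=np.load("w1.npz");p,d=z["p"],z["d"];i,s=pickle.load(open("w1.pk","rb"))
X=pts(d,i)
c,y,r,tip,sh,e=fitslot(X,d,[587,-57,90],np.radians(105.5),.4)
print(c.round(2),np.degrees(y).round(2),r,tip,sh,e)
ex=np.array([np.cos(y),np.sin(y),0]); print("mid from tip",c+ex*(tip-25),"from sh",c+ex*(sh+25))
# key in this view
br=(p.min(-1)>150)&(X[...,2]<25)&(np.hypot(X[...,0]-431,X[...,1]-11)<50)
q=X[br];rect=cv2.minAreaRect(q[:,:2].astype(np.float32));print("key",rect,np.median(q[:,2]))
E
```

```text
[588.37 -56.62  90.09] 106.35 0.382927844268011 22.688818160509477 -27.178640842177714 0.35629220124843386
mid from tip [589.02003888 -58.83804586  90.09454601] from sh [588.98272696 -58.71086513  90.09454601]
key ((430.4579162597656, 9.894538879394531), (39.98370361328125, 7.606215953826904), 3.1313588619232178) 7.122324138467263
```

Call:
servo_tool(
  series=[
    [[25, -51, 10], [0, 0, 0], 100],
    [[25, -51, 10], [0, 0, 0], 100],
    [[25, -51, 10], [0, 0, 0], 60],
    [[0, 0, 8.5], [0, 0, 10], 40],
    [[0, 0, 8.5], [0, 0, 10], 40],
    [[0, 0, 8.5], [0, 0, 10], 40],
    [[0, 0, 8.5], [0, 0, 10], 40],
    [[0, 0, 8.5], [0, 0, 10], 40],
    [[0, 0, 8.5], [0, 0, 10], 40],
    [[0, 0, 8.5], [0, 0, 10], 40],
    [[0, 0, 8.5], [0, 0, 10], 40],
    [[0, 0, 8.5], [0, 0, 10], 40],
    [[0, 0, 0], [0, 0, 0], 40],
  ],
)

```text
time_s: 5.05
tool_pos: [429.9, 9.3, 101.9]
tcp_rot: [-3.14, -0.09, 0.002]
wrist_force: [0.1, -0.1, -0.3]
opening: 35.4
gripper_force: 0.0
```

```bash
cat >> h.py <<'E'
def keyfit(tag,cx=431,cy=10,zt=7):
    s=robot.read_state(); p,d,i=cam("wrist"); X=pts(d,i)
    br=(p.min(-1)>130)&(d>0)&(X[...,2]<zt+6)&(X[...,2]>zt-2)&(np.hypot(X[...,0]-cx,X[...,1]-cy)<32)
    q=X[br]; (c,sz,an)=cv2.minAreaRect(q[:,:2].astype(np.float32))
    if sz[0]<sz[1]: an-=90;sz=sz[::-1]
    Rt=rotm(s["tcp_rot"]); 
    print(tag,"t",s["time_s"],"tcp",s["tool_pos"].round(1),"key",np.round(c,2),np.round(sz,1),"deg",round(an,2),"z",np.median(q[:,2]).round(1),br.sum(),
     "toolyaw",np.degrees(np.arctan2(Rt[1,0],Rt[0,0])).round(2),"key-tcp in tool",(Rt.T@(np.array([*c,7])-s["tool_pos"])).round(2))
    save(p,tag+".png"); return p,d,i,s
E
python3 -c "
from h import *
keyfit('k1')"
```

```text
k1 t 5.05 tcp [429.9   9.3 101.9] key [430.84   9.89] [40.  8.] deg 4.97 z 7.0 559 toolyaw 3.28 key-tcp in tool [ 1.11 -0.48 94.85]
```

Call:
servo_tool(
  series=[
    [[1.1, -0.5, 30], [0, 0, -1.7], 28],
    [[0, 0, 30], [0, 0, 0], 28],
    [[0, 0, 25], [0, 0, 0], 28],
    [[0, 0, 10], [0, 0, 0], 28],
    [[0, 0, 0], [0, 0, 0], 28],
    [[0, 0, 0], [0, 0, 0], 28],
  ],
)

```text
time_s: 5.85
tool_pos: [432.6, 9.8, 8.3]
tcp_rot: [3.138, 0.138, 0.003]
wrist_force: [0.6, -1.4, -0.3]
opening: 24.7
gripper_force: 0.0
```

```bash
python3 -c "
from h import *
for _ in range(4): print(robot.read_state()['tool_pos'].round(2), robot.read_state()['tcp_rot'].round(4)); robot.camera('wrist')
p,d,i,s=keyfit('k2')
X=pts(d,i); print('bench z',np.median(X[150:170,150:400][:,:,2]))
"
```

```text
[432.55   9.82   8.3 ] [3.1384 0.1376 0.0033]
[432.6    9.86   8.38] [3.1384 0.1377 0.0037]
[432.55   9.86   8.34] [3.1384 0.1376 0.0037]
[432.38   9.87   8.23] [3.1384 0.1375 0.0033]
k2 t 6.05 tcp [432.2   9.9   8.1] key [430.84   9.79] [40.5  7.9] deg 4.57 z 7.0 1294 toolyaw 5.02 key-tcp in tool [-1.35 -0.02  1.05]
bench z 0.024980806447231885
```

Call:
servo_tool(
  series=[
    [[-1, 0, 4], [0, 0, 0], 28],
    [[0, 0, 0], [0, 0, 0], 28],
    [[0, 0, 0], [0, 0, 0], 0],
    [[0, 0, 0], [0, 0, 0], 0],
    [[0, 0, 0], [0, 0, 0], 0],
    [[0, 0, 0], [0, 0, 0], 0],
  ],
  grip_force=25,
)

```text
time_s: 6.85
tool_pos: [430.4, 9.8, 3.2]
tcp_rot: [3.139, 0.137, 0.0]
wrist_force: [0.5, -0.4, -0.5]
opening: 7.3
gripper_force: 25.0
```

Call:
servo_tool(
  series=[
    [[0, 0, 0], [0, 0, 0], 25],
    [[0, 0, -0.8], [0, 0, 0], 25],
    [[0, 0, 0], [0, 0, 0], 0],
    [[0, 0, 0], [0, 0, 0], 0],
    [[0, 0, 0], [0, 0, 0], 0],
    [[0, 0, 0], [0, 0, 0], 0],
  ],
)

```text
time_s: 7.6
tool_pos: [430.4, 9.8, 4.0]
tcp_rot: [3.139, 0.137, 0.0]
wrist_force: [-0.3, -0.7, 1.1]
opening: 7.1
gripper_force: 25.0
```

```bash
python3 -c "
from h import *
print(robot.read_state())
keyfit('k3')"
```

```text
{'time_s': 7.6, 'joint_positions': array([-3.50932230e-02,  9.21507370e-02,  2.30483601e+00, -2.25532807e-06,
        7.44527689e-01,  1.44828607e+00]), 'joint_velocities': array([-0.00227956,  0.00040279,  0.00053033, -0.00059778,  0.00072529,
        0.00077687]), 'effort': array([ 4.60954208e-02, -3.01816714e+01, -2.51423889e+01,  4.45172307e-02,
       -9.96329240e-02,  6.78339675e-04]), 'tool_pos': array([430.424117  ,   9.80364677,   4.04687551]), 'tcp_rot': array([3.13858444e+00, 1.37272899e-01, 1.22289653e-04]), 'wrist_force': array([-0.26476339, -0.72361652,  1.10285561]), 'wrist_torque': array([0.002703  , 0.04931041, 0.01891171]), 'gripper_force': 25.000180900096893, 'opening': 7.103782508630126}
k3 t 7.6 tcp [430.4   9.8   4. ] key [430.97   9.71] [40.5  7.9] deg 5.02 z 7.1 1304 toolyaw 5.01 key-tcp in tool [ 0.54  0.14 -2.95]
```

```bash
cat >> h.py <<'E'
M=np.array([589.0,-58.8,90.1]);YAW=np.radians(106.35);ROLL=.383
def axes(y=None,r=None):
    y=YAW if y is None else y; r=ROLL if r is None else r
    ex=np.array([np.cos(y),np.sin(y),0]);ey=np.array([-ex[1],ex[0],0]);u=np.cos(r)*np.array([0,0,1])-np.sin(r)*ey
    return ex,ey,u
def Rtool(ex,u): z=-u; return np.stack([ex,np.cross(z,ex),z],1)
def plan(pos,Rg):
    s=robot.read_state();Rt=rotm(s["tcp_rot"])
    rv=np.degrees(R.from_matrix(Rt.T@Rg).as_rotvec())
    print("shift(now axes)",(Rt.T@(pos-s["tool_pos"])).round(2),"shift(goal axes)",(Rg.T@(pos-s["tool_pos"])).round(2),"turn",rv.round(2),np.linalg.norm(rv).round(1),"F",np.round(s["wrist_force"],1),"t",s["time_s"])
E
python3 -c "
from h import *
ex,ey,u=axes(); print(ex,u); plan(M+u*(12.5+60)-.54*ex,Rtool(ex,u))"
```

```text
[-0.28150419  0.95956     0.        ] [0.35859217 0.10519946 0.9275477 ]
shift(now axes) [ 178.68   77.38 -153.3 ] shift(goal axes) [-111.01   91.09 -201.98] turn [ 15.88 -19.38 -99.96] 103.0 F [ 0.3 -0.5  1.1] t 7.65
```

Call:
servo_tool(
  series=[
    [[0, 0, -40], [0, 0, 0], 0],
    [[0, 0, -40], [0, 0, 0], 0],
    [[44.7, 19.3, -18.3], [0, 0, 0], 0],
    [[44.7, 19.3, -18.3], [0, 0, 0], 0],
    [[44.7, 19.3, -18.3], [0, 0, 0], 0],
    [[44.6, 19.4, -18.3], [0, 0, 0], 0],
    [[0, 0, 0], [1.59, -1.94, -10], 0],
    [[0, 0, 0], [1.59, -1.94, -10], 0],
    [[0, 0, 0], [1.59, -1.94, -10], 0],
    [[0, 0, 0], [1.59, -1.94, -10], 0],
    [[0, 0, 0], [1.59, -1.94, -10], 0],
    [[0, 0, 0], [1.59, -1.94, -10], 0],
    [[0, 0, 0], [1.59, -1.94, -10], 0],
    [[0, 0, 0], [1.59, -1.94, -10], 0],
    [[0, 0, 0], [1.59, -1.94, -10], 0],
    [[0, 0, 0], [1.59, -1.94, -10], 0],
    [[0, 0, 0], [0, 0, 0], 0],
  ],
)

```text
time_s: 9.78
tool_pos: [615.0, -50.9, 156.3]
tcp_rot: [-1.724, -2.303, 0.448]
wrist_force: [0.4, 0.3, -1.3]
opening: 7.2
gripper_force: 25.0
```

```bash
python3 - <<'E'
from h import *
ex,ey,u=axes(); plan(M+u*(12.5+40)-.54*ex,Rtool(ex,u))
s=robot.read_state(); p,d,i=cam("wrist");X=pts(d,i);save(p,"s2.png")
np.savez("w2",p=p,d=d); pickle.dump((i,s),open("w2.pk","wb"))
c,y,r,tip,sh,e=fitslot(X,d,M,YAW,ROLL); e2=np.array([np.cos(y),np.sin(y),0])
print(c+e2*((tip-25+sh+25)/2),np.degrees(y),r,tip-sh,e)
E
```

```text
shift(now axes) [-0.8  -0.48 19.07] shift(goal axes) [-0.79 -0.51 19.07] turn [-0.08 -0.02  0.01] 0.1 F [ 0.4  0.3 -1.3] t 9.775Traceback (most recent call last):
  File "<stdin>", line 5, in <module>
  File "h.py", line 51, in fitslot
    m=(d>0)&(abs(l)<13)&(X[...,2]>c0[2]+14.5)&(X[...,2]<c0[2]+19)&(a<0); sh=np.percentile(a[m],99)
                                                                            ~~~~~~~~~~~~~^^^^^^^^^
    return _quantile_unchecked(
        a, q, axis, out, overwrite_input, method, keepdims, weights)
    return _ureduce(a,
                    func=_quantile_ureduce_func,
    ...<5 lines>...
                    overwrite_input=overwrite_input,
                    method=method)
    r = func(a, **kwargs)
    result = _quantile(arr,
                       quantiles=q,
    ...<2 lines>...
                       out=out,
                       weights=wgt)
    slices_having_nans = np.isnan(arr[-1, ...])
                                  ~~~^^^^^^^^^
IndexError: index -1 is out of bounds for axis 0 with size 0
```

View pics/s2.png

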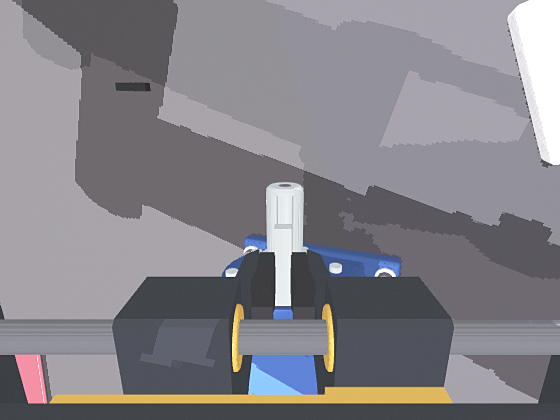

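The view shows the key's front end at (284,226) in the fingers and the slot on the shaft below it at (284,200–225), with roll and yaw visually aligned. I'll fit the exposed front part.

```bash
sed -i 's/def fitslot(X,d,c0,yaw0,roll0,n=4):/def fitslot(X,d,c0,yaw0,roll0,n=4,amin=-19,amax=19,full=True):/; s/(abs(a)<19)/(a>amin)\&(a<amax)/; s/    m=(d>0)&(abs(l)<13)&(X\[...,2\]>c0\[2\]+14.5)/    if not full: return c0,yaw0,roll0,tip,np.nan,np.median(abs(f(t)))\n&/' h.py
python3 - <<'E'
from h import *
z=np.load("w2.npz");p,d=z["p"],z["d"];i,s=pickle.load(open("w2.pk","rb"));X=pts(d,i)
rel=X-M;ex,ey,u=axes();a=rel@ex;h=rel@u;l=rel@np.cross(-u,ex)
g=(d>0)&(abs(l)<14)&(abs(a)<40)
for lo in range(-30,30,4):
    m=g&(a>=lo)&(a<lo+4)&(abs(l)<4); print(lo,m.sum(),np.round(np.percentile(h[m],[5,50,95]),1) if m.sum() else "")
c,y,r,tip,sh,e=fitslot(X,d,M,YAW,ROLL,amin=4,amax=20,full=False); 
e2=np.array([np.cos(y),np.sin(y),0]);mid=c+e2*(tip-25)
print(mid,np.degrees(y),r,e, "slot offset from M in tool axes",Rtool(ex,u).T@(mid-M))
# key top lateral
k=g&(abs(l)<8)&(h>68)&(h<82)&(p.min(-1)>120); print("key",k.sum(),np.percentile(l[k],[1,50,99]),np.percentile(a[k],[1,99]),np.median(h[k]))
yv=(X-s["tool_pos"])@rotm(s["tcp_rot"]); q=yv[k]; print("key in tool",np.percentile(q,[2,98],axis=0).round(2))
E
```

```text
-30 0 
-26 0 
-22 1 [72.4 72.4 72.4]
-18 88 [72.8 73.8 74.7]
-14 100 [72.9 73.9 74.7]
-10 114 [73.2 74.1 90.7]
-6 123 [73.  74.  91.4]
-2 150 [ 8.8 74.  92.7]
2 228 [  7.8  73.7 109. ]
6 429 [-96.3  74.7 115.9]
10 235 [-97.6  73.   74.8]
14 353 [-97.   74.  162.2]
18 536 [-95.9 152.1 163.1]
22 1676 [  0.9 153.3 171.1]
26 515 [-96.6 149.9 152.2]
[588.99587967 -58.64848614  90.08456237] 106.35481418570481 0.38398216703157184 0.32178763111176545 slot offset from M in tool axes [ 1.46546528e-01  4.16634295e-02 -1.42517218e-04]
key 1352 [-4.98956515 -1.31670415  2.78256599] [-16.86708392  22.4499268 ] 73.84288921065456
key in tool [[-16.76  -5.44  -3.48]
 [ 22.14   2.22   0.76]]
```

```bash
python3 - <<'E'
from h import *
z=np.load("w2.npz");p,d=z["p"],z["d"];i,s=pickle.load(open("w2.pk","rb"));X=pts(d,i)
t=(X-s["tool_pos"])@rotm(s["tcp_rot"])
g=(d>0)&(abs(t[...,1])<10)&(t[...,0]>-30)&(t[...,0]<35)&(t[...,2]>-6)&(t[...,2]<6)&(p.min(-1)>120)
q=t[g]
for lo in range(-20,26,5):
    m=(q[:,0]>=lo)&(q[:,0]<lo+5)
    if m.sum(): print(lo,m.sum(),"y",np.percentile(q[m,1],[2,98]).round(1),"z by y",[ (y,np.median(q[m&(abs(q[:,1]-y)<.7),2]).round(2)) for y in (-5,-4,-2,0,2)])
v,uu=np.where(g);print(v.min(),v.max(),uu.min(),uu.max())
save(cv2.resize(p[170:330,215:355],(525,600),interpolation=cv2.INTER_CUBIC),"s2c.png")
E
```

```text
-20 79 y [-5.3  2. ] z by y [(-5, np.float64(-2.06)), (-4, np.float64(-2.39)), (-2, np.float64(-2.45)), (0, np.float64(-2.24)), (2, np.float64(-2.41))]
-15 144 y [-5.3  2. ] z by y [(-5, np.float64(-2.26)), (-4, np.float64(-1.94)), (-2, np.float64(-2.38)), (0, np.float64(-2.25)), (2, np.float64(-2.4))]
-10 155 y [-5.2  1.9] z by y [(-5, np.float64(-2.15)), (-4, np.float64(-2.25)), (-2, np.float64(-2.33)), (0, np.float64(-2.29)), (2, np.float64(-2.49))]
-5 149 y [-5.2  1.9] z by y [(-5, np.float64(-2.3)), (-4, np.float64(-2.39)), (-2, np.float64(-2.32)), (0, np.float64(-2.32)), (2, np.float64(-2.19))]
0 154 y [-5.1  1.9] z by y [(-5, np.float64(-2.19)), (-4, np.float64(-2.26)), (-2, np.float64(-2.25)), (0, np.float64(-2.39)), (2, np.float64(-2.25))]
5 159 y [-5.1  1.9] z by y [(-5, np.float64(-2.17)), (-4, np.float64(-2.41)), (-2, np.float64(-2.19)), (0, np.float64(-2.32)), (2, np.float64(-2.18))]
10 183 y [-5.5  2.3] z by y [(-5, np.float64(-2.25)), (-4, np.float64(-2.3)), (-2, np.float64(-2.37)), (0, np.float64(-2.28)), (2, np.float64(-2.3))]
15 185 y [-5.5  2.3] z by y [(-5, np.float64(-2.15)), (-4, np.float64(-2.21)), (-2, np.float64(-2.34)), (0, np.float64(-2.35)), (2, np.float64(-2.26))]
20 161 y [-5.5  2.2] z by y [(-5, np.float64(-1.18)), (-4, np.float64(-1.05)), (-2, np.float64(-1.7)), (0, np.float64(-1.83)), (2, np.float64(-1.37))]
224 305 274 307
```

View pics/s2c.png

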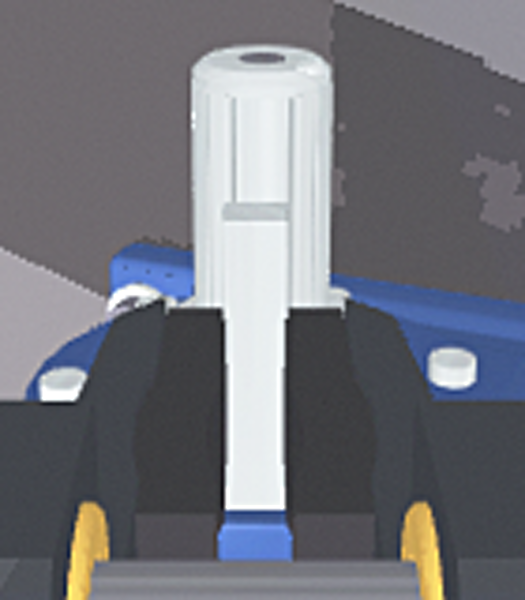

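```bash
python3 - <<'E'
from h import *
i,s=pickle.load(open("w2.pk","rb"))
def rel(i,s):
    Rt=rotm(s["tcp_rot"]);C=Rt.T@rotm(i["orientation"]);print(s["time_s"],s["tool_pos"].round(2),(Rt.T@(i["origin"]-s["tool_pos"])).round(2),R.from_matrix(C).as_rotvec().round(4))
rel(i,s); i1,s1=pickle.load(open("w1.pk","rb"));rel(i1,s1)
rel(robot.camera_info("wrist"),robot.read_state())
s=robot.read_state(); p,d,i=cam("wrist"); X=pts(d,i);t=(X-s["tool_pos"])@rotm(s["tcp_rot"])
g=(d>0)&(abs(t[...,1])<10)&(t[...,0]>-30)&(t[...,0]<35)&(t[...,2]>-6)&(t[...,2]<0)&(p.min(-1)>120);q=t[g]
print(np.percentile(q,[1,50,99],axis=0).round(2)); v,u=np.where(g); 
for r in (240,260,280): print(r,u[v==r].min(),u[v==r].max(),d[r,u[v==r][5]])
ex,ey,u=axes();c,y,r,tip,sh,e=fitslot(X,d,M,YAW,ROLL,amin=4,amax=20,full=False)
e2=np.array([np.cos(y),np.sin(y),0]);mid=c+e2*(tip-25);print(mid,np.degrees(y),r,e,(mid-s["tool_pos"])@rotm(s["tcp_rot"]))
E
```

```text
9.775 [615.04 -50.9  156.29] [  75.73   -1.44 -145.4 ] [-0.2324 -0.2334  1.5593]
3.375 [587.35 -56.71 208.69] [  75.35   -1.55 -145.99] [-0.2328 -0.2337  1.5593]
9.825 [615.04 -51.19 156.54] [  75.72   -1.47 -145.4 ] [-0.2324 -0.2334  1.5593]
[[-17.25  -5.53  -3.68]
 [  4.22  -1.44  -2.32]
 [ 22.07   2.24  -0.74]]
240 274 291 153.97095
260 275 290 156.37462
280 275 290 159.79489
[588.92332557 -58.67871327  90.15273316] 105.9232503333289 0.3717780306845837 0.3484124931187027 [ 0.13071081 -0.33192299 71.72768102]
```

Call:
servo_tool(
  series=[
    [[-2.3, 1.2, 20], [0, 0, 0], 0],
    [[0, 0, 17], [0, 0, 0], 0],
    [[0, 0, 10], [0, 0, 0], 0],
    [[0, 0, 0], [0, 0, 0], 0],
    [[0, 0, 0], [0, 0, 0], 0],
    [[0, 0, 0], [0, 0, 0], 0],
  ],
)

```text
time_s: 10.62
tool_pos: [600.7, -58.4, 113.9]
tcp_rot: [-1.725, -2.306, 0.446]
wrist_force: [-0.8, -0.1, 0.9]
opening: 7.4
gripper_force: 25.0
```

```bash
cat >> h.py <<'E'
def relkey(tag,amin=8,amax=21):
    s=robot.read_state(); p,d,i=cam("wrist"); X=pts(d,i);Rt=rotm(s["tcp_rot"]);t=(X-s["tool_pos"])@Rt
    g=(d>0)&(abs(t[...,1])<10)&(t[...,0]>-30)&(t[...,0]<35)&(t[...,2]>-5)&(t[...,2]<0)&(p.min(-1)>120);q=t[g]
    print("key tool",np.percentile(q,[1,50,99],axis=0).round(2).tolist())
    k=[];a=[]
    for lo in range(-14,18,4):
        m=q[(q[:,0]>lo)&(q[:,0]<lo+4)&(q[:,2]<-1.5),1]
        if len(m)>20: k.append((np.percentile(m,3)+np.percentile(m,97))/2);a.append(lo+2)
    ky=np.polyfit(a,k,1);kx=(np.percentile(q[:,0],1)+np.percentile(q[:,0],99))/2
    c,y,r,tip,sh,e=fitslot(X,d,M,YAW,ROLL,amin=amin,amax=amax,full=False)
    ex,ey,u=axes(y,r);mid=c+ex*(tip-25);m=(mid-s["tool_pos"])@Rt
    print("key x,y",kx.round(2),np.polyval(ky,0).round(2),"skew deg",np.degrees(ky[0]).round(2),"top z",np.median(q[:,2]).round(2),"mid tool",m.round(2),"slot yaw",np.degrees(y).round(2),"roll",r.round(3),"res",e.round(2),
      "dir in tool",(ex@Rt).round(4),(u@Rt).round(4),"F",s["wrist_force"].round(1),"t",s["time_s"])
    print("need x,y:",m[0]-kx,m[1]-np.polyval(ky,0)); save(p,tag+".png"); np.savez(tag,p=p,d=d);pickle.dump((i,s),open(tag+".pk","wb"))
E
python3 -c "
from h import *
relkey('s3')"
```

```text
key tool [[-17.22, -5.5, -3.5], [4.14, -1.42, -2.3], [22.12, 2.25, -0.69]]
key x,y 2.45 -1.64 skew deg 0.07 top z -2.3 mid tool [ 3.1  -1.47 26.2 ] slot yaw 106.86 roll 0.38 res 0.34 dir in tool [ 1.     -0.0075  0.0027] [ 0.0027 -0.0024 -1.    ] F [-0.8 -0.1  0.9] t 10.625
need x,y: 0.6523534196007184 0.1761976877630369
```

Call:
servo_tool(
  series=[
    [[0.6, 0.2, 5], [0, 0, 0], 0],
    [[0, 0, 4], [0, 0, 0], 0],
    [[0, 0, 1], [0, 0, 0], 0],
    [[0, 0, 1], [0, 0, 0], 0],
    [[0, 0, 0], [0, 0, 0], 0],
  ],
)

```text
time_s: 11.3
tool_pos: [596.0, -59.0, 102.8]
tcp_rot: [-1.724, -2.304, 0.447]
wrist_force: [0.4, 0.2, -0.1]
opening: 7.0
gripper_force: 25.0
```

```bash
python3 -c "
from h import *
relkey('s4',14,21.5)"
```

```text
key tool [[-24.21, -5.56, -3.78], [1.94, -1.83, -2.26], [22.14, 2.3, -0.51]]
key x,y -1.03 -1.63 skew deg 0.08 top z -2.26 mid tool [ 2.64  2.27 10.37] slot yaw 112.23 roll 1.092 res 0.95 dir in tool [ 0.9948 -0.0942  0.0383] [ 0.0903  0.6464 -0.7576] F [ 0.4  0.2 -0.1] t 11.3
need x,y: 3.673579831875151 3.90244189137586
```

Call:
servo_tool(
  series=[
    [[0, 0, 0.5], [0, 0, 0], 0],
    [[0, 0, 0], [0, 0, 0], 0],
    [[0, 0, 0.4], [0, 0, 0], 0],
    [[0, 0, 0], [0, 0, 0], 0],
  ],
)

```text
time_s: 11.85
tool_pos: [595.7, -59.1, 102.0]
tcp_rot: [-1.724, -2.305, 0.447]
wrist_force: [0.1, -0.4, 0.8]
opening: 7.4
gripper_force: 25.0
```

Call:
servo_tool(
  series=[
    [[0, 0, 0.4], [0, 0, 0], 0],
    [[0, 0, 0], [0, 0, 0], 0],
    [[0, 0, 0.4], [0, 0, 0], 0],
    [[0, 0, 0], [0, 0, 0], 0],
  ],
)

```text
time_s: 12.35
tool_pos: [595.6, -59.1, 101.8]
tcp_rot: [-1.724, -2.305, 0.447]
wrist_force: [0.0, 0.2, 3.2]
opening: 7.2
gripper_force: 25.0
```

```bash
cat >> h.py <<'E'
def sec(tag):
    s=robot.read_state(); p,d,i=cam("wrist"); X=pts(d,i);save(p,tag+".png"); ex,ey,u=axes();rel=X-M;a=rel@ex;h=rel@u;l=rel@np.cross(-u,ex)
    ok=(d>0)&(h>5)&(h<20)&(abs(l)<14)
    for nm,lo,hi in (("key",8,18),("key",-16,-10),("tip",21.5,23)):
        print(nm,[(y,np.median(h[ok&(a>lo)&(a<hi)&(abs(l-y)<.6)]).round(1)) for y in range(-7,8)])
    print("F",s["wrist_force"].round(1),s["time_s"],s["tool_pos"].round(1),((s["tool_pos"]-M)@u).round(2))
    m=ok&(h>13.8)&(h<17.5)&(abs(l)<7)&(p.min(-1)>110); print("key a",np.percentile(a[m],[1,99]),"l",np.percentile(l[m],[2,98]),"h",np.median(h[m]))
E
python3 -c "
from h import *
sec('s5')"
```

```text
key [(-7, np.float64(10.3)), (-6, np.float64(11.0)), (-5, np.float64(11.5)), (-4, np.float64(15.1)), (-3, np.float64(15.6)), (-2, np.float64(15.5)), (-1, np.float64(15.3)), (0, np.float64(15.5)), (1, np.float64(15.5)), (2, np.float64(15.6)), (3, np.float64(15.5)), (4, np.float64(9.7)), (5, np.float64(11.5)), (6, np.float64(11.0)), (7, np.float64(10.5))]
key [(-7, np.float64(nan)), (-6, np.float64(nan)), (-5, np.float64(nan)), (-4, np.float64(15.6)), (-3, np.float64(15.4)), (-2, np.float64(15.5)), (-1, np.float64(15.5)), (0, np.float64(15.5)), (1, np.float64(15.5)), (2, np.float64(15.4)), (3, np.float64(15.6)), (4, np.float64(15.2)), (5, np.float64(nan)), (6, np.float64(nan)), (7, np.float64(nan))]
tip [(-7, np.float64(9.9)), (-6, np.float64(10.7)), (-5, np.float64(11.3)), (-4, np.float64(11.8)), (-3, np.float64(12.6)), (-2, np.float64(11.7)), (-1, np.float64(12.0)), (0, np.float64(11.8)), (1, np.float64(11.8)), (2, np.float64(12.3)), (3, np.float64(11.5)), (4, np.float64(10.8)), (5, np.float64(10.8)), (6, np.float64(10.5)), (7, np.float64(9.9))]
F [0.  0.2 3.2] 12.35 [595.6 -59.1 101.8] 13.16
key a [-25.58160186  19.89676375] l [-4.02851691  3.67330686] h 15.49419031135762
  return _methods._mean(a, axis=axis, dtype=dtype,
  ret = ret.dtype.type(ret / rcount)
```

Call:
servo_tool(
  series=[
    [[0, 0, 0], [0, 0, 0], 20],
    [[0, 0, 0], [0, 0, 0], 25],
    [[0, 0, -5], [0, 0, 0], 30],
    [[0, 0, -20], [0, 0, 0], 50],
    [[0, 0, -40], [0, 0, 0], 100],
    [[0, 0, -20], [0, 0, 0], 100],
    [[0, 0, 0], [0, 0, 0], 100],
  ],
)

```text
time_s: 13.28
tool_pos: [628.0, -50.1, 182.7]
tcp_rot: [-1.727, -2.309, 0.444]
wrist_force: [-0.8, -0.5, -1.4]
opening: 64.2
gripper_force: 0.0
```

```bash
python3 -W ignore -c "
from h import *
sec('s6')
p,d,i=cam('scene'); X=pts(d,i)
"
```

```text
key [(-7, np.float64(10.5)), (-6, np.float64(10.9)), (-5, np.float64(11.5)), (-4, np.float64(15.0)), (-3, np.float64(15.5)), (-2, np.float64(15.6)), (-1, np.float64(15.6)), (0, np.float64(15.5)), (1, np.float64(15.3)), (2, np.float64(15.4)), (3, np.float64(15.5)), (4, np.float64(14.7)), (5, np.float64(11.4)), (6, np.float64(11.0)), (7, np.float64(10.5))]
key [(-7, np.float64(10.2)), (-6, np.float64(11.4)), (-5, np.float64(9.7)), (-4, np.float64(11.9)), (-3, np.float64(16.0)), (-2, np.float64(15.7)), (-1, np.float64(15.7)), (0, np.float64(15.4)), (1, np.float64(15.9)), (2, np.float64(16.1)), (3, np.float64(15.6)), (4, np.float64(14.7)), (5, np.float64(10.3)), (6, np.float64(11.3)), (7, np.float64(9.9))]
tip [(-7, np.float64(9.6)), (-6, np.float64(10.1)), (-5, np.float64(10.4)), (-4, np.float64(12.0)), (-3, np.float64(12.0)), (-2, np.float64(12.2)), (-1, np.float64(12.2)), (0, np.float64(11.4)), (1, np.float64(12.2)), (2, np.float64(12.0)), (3, np.float64(11.6)), (4, np.float64(10.9)), (5, np.float64(11.4)), (6, np.float64(10.2)), (7, np.float64(10.0))]
F [-0.8 -0.5 -1.4] 13.275 [628.  -50.1 182.7] 100.78
key a [-36.92269296  19.58602937] l [-6.06912092  5.85361385] h 15.78448078268433
```

```bash
python3 -W ignore -c "
from h import *
ex,ey,u=axes(); plan(np.array([560,318,205.]),Rtool(ex,np.array([0,0,1.])))"
```

```text
shift(now axes) [371.7   28.61 -38.74] shift(goal axes) [371.73  40.72 -25.36] turn [-2.2e+01 -2.0e-02  5.0e-02] 22.0 F [-0.3  0.1 -0.9] t 13.375
```

Call:
servo_tool(
  series=[
    [[0, 0, -12], [-7.3, 0, 0], 100],
    [[0, 0, -12], [-7.3, 0, 0], 100],
    [[0, 0, -12], [-7.4, 0, 0], 100],
    [[60, 6, 0], [0, 0, 0], 100],
    [[62, 6, 2], [0, 0, 0], 100],
    [[62, 6, 2], [0, 0, 0], 100],
    [[62, 6, 2], [0, 0, 0], 100],
    [[62, 6, 2], [0, 0, 0], 100],
    [[62, 0, 2], [0, 0, 0], 100],
    [[0, 0, 0], [0, 0, 0], 100],
    [[0, 0, 0], [0, 0, 0], 100],
  ],
)

```text
time_s: 14.75
tool_pos: [557.9, 315.1, 203.2]
tcp_rot: [-1.88, -2.516, 0.004]
wrist_force: [0.6, -0.4, -0.6]
opening: 88.0
gripper_force: 0.0
```

```bash
python3 -W ignore -c "
from h import *
s=robot.read_state(); p,d,i=cam('wrist');save(p,'p1.png');np.savez('p1',p=p,d=d);pickle.dump((i,s),open('p1.pk','wb'));print(s['tool_pos'])
for l in ['pulley','v_block']:
  for m in robot.masks_of('wrist',l): print(l,m['p'],m['bbox'])"
```

```text
[557.94321478 315.06335023 203.16902173]
pulley 0.85 [213.6, 232.4, 269.9, 288.2]
pulley 0.55 [258.4, 149.9, 324.9, 218.9]
v_block 0.85 [253.0, 164.7, 325.7, 208.8]
```

View pics/p1.png

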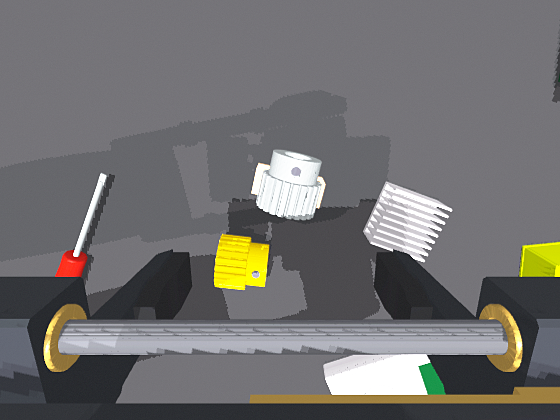

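The steel pulley is at (290,185) in its block, with the boss facing image-up (along tool +x) and turned about 10°. The yellow decoy at (242,260) lies between it and the motor side. Fitting the boss now.

```bash
cat >> h.py <<'E'
def fitpulley(X,d,c0,yaw):
    """c0: approx middle of boss (xy), returns origin of pulley"""
    c0=np.array(c0,float);zc=50.
    for k in range(5):
        ex=np.array([np.cos(yaw),np.sin(yaw),0]);ey=np.array([-ex[1],ex[0],0])
        rel=X-c0;a=rel@ex;l=rel@ey
        g=(d>0)&(abs(a)<8)&(abs(l)<19)&(X[...,2]>zc+6)&(X[...,2]<zc+26)
        q=np.stack([a[g],l[g],X[g][:,2]],-1)
        f=lambda t:np.hypot(q[:,1]-t[0]-t[1]*q[:,0],q[:,2]-t[2])-22
        t=least_squares(f,[0,0,zc],loss="soft_l1",f_scale=.4).x
        c0=c0+ey*t[0];yaw+=t[1];zc=t[2]
        ex=np.array([np.cos(yaw),np.sin(yaw),0]);ey=np.array([-ex[1],ex[0],0]);rel=X-c0;a=rel@ex;l=rel@ey
        m=(d>0)&(abs(l)<17)&(X[...,2]>zc+12)&(X[...,2]<zc+23)&(a<30)&(a>0);end=np.percentile(a[m],99)
        m=(d>0)&(abs(l)<12)&(X[...,2]>zc+25)&(X[...,2]<zc+29)&(a>-50)&(a<30); te=np.percentile(a[m],[1,99])
        c0=c0+ex*(end-10)
    print("pulley boss mid",c0.round(2),"zc",zc.round(2),"yaw",np.degrees(yaw).round(2),"n",len(q),"res",np.median(abs(f(t))).round(2),"teeth a",te.round(1),"(expect -40..-10)",end)
    return c0,yaw,zc
E
python3 -W ignore -c "
from h import *
z=np.load('p1.npz');p,d=z['p'],z['d'];i,s=pickle.load(open('p1.pk','rb'));X=pts(d,i);print(X[167,292],X[190,290])
c,y,zc=fitpulley(X,d,X[170,295]*[1,1,0],np.radians(97))
ex=np.array([np.cos(y),np.sin(y),0]);print(Rt:=0)
plan(np.array([c[0],c[1],110.]),Rtool(ex,np.array([0,0,1.])))
"
```

```text
[556.17099553 341.24955456  72.08261942] [559.98032198 322.70109732  74.80779566]
pulley boss mid [559.68 339.04   0.  ] zc 50.01 yaw 94.09 n 839 res 0.39 teeth a [-39.7 -10. ] (expect -40..-10) 10.000000000000025
0
shift(now axes) [23.92  7.49 94.31] shift(goal axes) [24.92  2.23 94.32] turn [-0.02  0.02 12.19] 12.2 F [ 0.1 -0.2 -0. ] t 14.9
```

Call:
servo_tool(
  series=[
    [[24, 7.5, 40], [0, 0, 6.1], 100],
    [[0, 0, 40], [0, 0, 6.1], 100],
    [[0, 0, 0], [0, 0, 0], 100],
    [[0, 0, 0], [0, 0, 0], 100],
  ],
)

```text
time_s: 15.4
tool_pos: [560.5, 340.2, 126.2]
tcp_rot: [2.138, 2.301, 0.003]
wrist_force: [0.4, -0.6, -0.4]
opening: 88.0
gripper_force: 0.0
```

```bash
cat > pf.py <<'E'
from h import *
def look(tag,z):
    s=robot.read_state(); p,d,i=cam('wrist');save(p,tag+'.png');X=pts(d,i)
    Rt=rotm(s["tcp_rot"]);o=Rt.T@(i["origin"]-s["tool_pos"]);print("cam in tool",o.round(2))
    c,y,zc=fitpulley(X,d,np.array([559.7,339,0]),np.radians(94))
    ex=np.array([np.cos(y),np.sin(y),0]);plan(np.array([c[0],c[1],z]),Rtool(ex,np.array([0,0,1.])))
    print("extra y corr to shift:",o[1]-.19)
E
python3 -W ignore -c "
from pf import *
look('p2',31.3)"
```

```text
cam in tool [  75.38   -1.55 -145.97]
pulley boss mid [559.64 339.31   0.  ] zc 50.05 yaw 93.99 n 1355 res 0.38 teeth a [-39.9 -10.1] (expect -40..-10) 10.000000808086984
shift(now axes) [-1.51 -1.86 95.8 ] shift(goal axes) [-1.36 -1.53 95.81] turn [ 0.19 -0.09  0.21] 0.3 F [ 0.5  1.3 -0.3] t 15.45
extra y corr to shift: -1.7369869605793464
```

Call:
servo_tool(
  series=[
    [[-0.7, -0.1, 30], [0, 0, 0], 100],
    [[0, 0, 35], [0, 0, 0], 100],
    [[0, 0, 25], [0, 0, 0], 100],
    [[0, 0, 4], [0, 0, 0], 100],
    [[0, 0, 0], [0, 0, 0], 85],
    [[0, 0, 0], [0, 0, 0], 65],
  ],
)

```text
time_s: 16.2
tool_pos: [561.0, 341.1, 33.2]
tcp_rot: [2.138, 2.3, 0.006]
wrist_force: [0.1, -0.2, 1.0]
opening: 70.1
gripper_force: 0.0
```

```bash
python3 -W ignore -c "
from pf import *
look('p3',31.3)"
```

```text
cam in tool [  75.39   -1.57 -145.99]
pulley boss mid [559.71 339.68   0.  ] zc 49.98 yaw 93.34 n 1980 res 0.27 teeth a [-29.9 -11. ] (expect -40..-10) 10.000000120428265
shift(now axes) [-1.23 -1.23  1.69] shift(goal axes) [-1.24 -1.2   1.7 ] turn [ 0.2  -0.1   0.85] 0.9 F [-0.5 -0.2  1. ] t 16.25
extra y corr to shift: -1.7626711806616222
```

Call:
servo_tool(
  series=[
    [[-0.5, 0.4, 1.7], [0, 0, 0.4], 65],
    [[0, 0, 0], [0, 0, 0], 55],
    [[0, 0, 0], [0, 0, 0], 45],
    [[0, 0, 0], [0, 0, 0], 20],
    [[0, 0, 0], [0, 0, 0], 0],
    [[0, 0, 0], [0, 0, 0], 0],
  ],
  grip_force=50,
)

```text
time_s: 17.0
tool_pos: [560.9, 340.2, 29.6]
tcp_rot: [2.146, 2.293, 0.004]
wrist_force: [5.8, 1.8, -0.4]
opening: 42.1
gripper_force: 50.0
```

```bash
python3 -W ignore -c "
from pf import *
look('p4',31.3)"
```

```text
cam in tool [  75.38   -1.55 -146.01]
pulley boss mid [559.18 339.58   0.  ] zc 50.23 yaw 94.27 n 1634 res 0.27 teeth a [-27. -10.] (expect -40..-10) 10.000000265909751
shift(now axes) [-0.53 -1.78 -1.61] shift(goal axes) [-0.52 -1.79 -1.6 ] turn [ 0.15 -0.06 -0.47] 0.5 F [ 5.   1.1 -0. ] t 17.05
extra y corr to shift: -1.7420433845201078
```

Call:
servo_tool(
  series=[
    [[0, 0, -3], [0, 0, 0], 0],
    [[0, 0, -7], [0, 0, 0], 0],
    [[0, 0, -20], [0, 0, 0], 0],
    [[0, 0, -40], [0, 0, 0], 0],
    [[0, 0, -40], [0, 0, 0], 0],
    [[0, 0, -30], [0, 0, 0], 0],
    [[0, 0, 0], [0, 0, 0], 0],
    [[0, 0, 0], [0, 0, 0], 0],
  ],
)

```text
time_s: 18.05
tool_pos: [558.7, 339.2, 168.1]
tcp_rot: [-2.146, -2.293, 0.002]
wrist_force: [0.1, 0.7, -6.0]
opening: 42.1
gripper_force: 50.2
```

```bash
cat >> h.py <<'E'
def inhand(tag):
    s=robot.read_state(); p,d,i=cam("wrist"); X=pts(d,i);Rt=rotm(s["tcp_rot"]);t=(X-s["tool_pos"])@Rt
    np.savez(tag,p=p,d=d);pickle.dump((i,s),open(tag+".pk","wb"));save(p,tag+".png")
    v=np.array([0,-1.7,-18.7,0,0]);xm=0
    for k in range(4):
        x=t[...,0]-xm;y=t[...,1]-v[1];z=t[...,2]-v[2]
        g=(d>0)&(abs(x)<8)&(abs(y)<18)&(z<-8)&(z>-26)
        q=np.stack([x[g],t[g][:,1],t[g][:,2]],-1)
        f=lambda w:np.hypot(q[:,1]-w[1]-w[3]*q[:,0],q[:,2]-w[2]-w[4]*q[:,0])-22
        v=least_squares(f,v,loss="soft_l1",f_scale=.4).x
        m=(d>0)&(abs(y)<17)&(z<-12)&(z>-23)&(x>0)&(x<30);xm=np.percentile(t[...,0][m],99)-10
    m=(d>0)&(abs(y)<12)&(z<-25)&(z>-29)&(x>-50)&(x<30); te=np.percentile(t[...,0][m],[1,99])
    print("boss mid in tool",np.round([xm,v[1],v[2]],2),"dir",np.round([1,v[3],v[4]],4),"n",len(q),"res",np.median(abs(f(v))).round(2),"teeth x",te.round(1),"F",s["wrist_force"].round(1),"tq",s["wrist_torque"].round(2),"t",s["time_s"],"tcp",s["tool_pos"].round(1))
    return np.array([xm,v[1],v[2]]),np.array([1,v[3],v[4]]),p,t,d
E
python3 -W ignore -c "
from h import *
b,n,p,t,d=inhand('h1')
save(cv2.resize(p[200:330,215:350],(567,546),interpolation=cv2.INTER_CUBIC),'h1c.png')
"
```

```text
boss mid in tool [ -0.78  -1.78 -20.48] dir [ 1.     -0.0036 -0.0307] n 1442 res 0.27 teeth x [-27.4 -10.9] F [ 0.1  0.7 -6. ] tq [ 0.05 -0.05  0.04] t 18.05 tcp [558.7 339.2 168.1]
```

View pics/h1c.png

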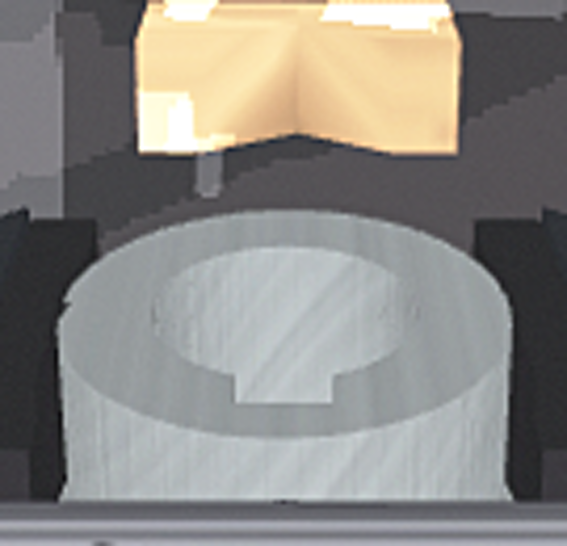

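The crop shows the keyway notch at (285,390), centred under the ring centre at x≈285, so there is almost no roll. Next I'll check whether the 1.8° droop is real by comparing with the level pulley in p1.

```bash
python3 -W ignore - <<'E'
from h import *
def pf(X,d,c,yaw):
    ex=np.array([np.cos(yaw),np.sin(yaw),0]);ey=np.array([-ex[1],ex[0],0]);a=(X-c)@ex;l=(X-c)@ey
    g=(d>0)&(abs(a)<8)&(abs(l)<18)&(X[...,2]>58)&(X[...,2]<76);q=np.stack([a[g],l[g],X[g][:,2]],-1)
    return least_squares(lambda w:np.hypot(q[:,1]-w[0]-w[1]*q[:,0],q[:,2]-w[2]-w[3]*q[:,0])-22,[0,0,50,0],loss="soft_l1",f_scale=.4).x
z=np.load('p1.npz');i,s=pickle.load(open('p1.pk','rb'));print(pf(pts(z['d'],i),z['d'],np.array([559.68,339.04,0]),np.radians(94)))
# teeth top vs x in hand
z=np.load('h1.npz');i,s=pickle.load(open('h1.pk','rb'));t=(pts(z['d'],i)-s["tool_pos"])@rotm(s["tcp_rot"]);d=z['d']
# end face plane fit
g=(d>0)&(t[...,0]>6)&(t[...,0]<12)&(np.hypot(t[...,1]+1.78,t[...,2]+20.5)<21)&(np.hypot(t[...,1]+1.78,t[...,2]+20.5)>17.5)
q=t[g];w=least_squares(lambda w:q[:,0]-w[0]-w[1]*(q[:,1]+1.78)-w[2]*(q[:,2]+20.5),[9,0,0],loss="soft_l1",f_scale=.3).x;print("endface",g.sum(),w)
E
```

```text
[6.59618619e-03 2.90252466e-03 5.00074450e+01 1.76712364e-03]
endface 1284 [8.89464077e+00 8.56498942e-03 2.08216392e-02]
```

```bash
cat >> h.py <<'E'
Bt=np.array([-0.95,-1.78,-20.4]);Nt=np.array([1,-.005,-.026])
def goal(along,M_=None,extra=np.zeros(3),B=None,N=None):
    """along: pulley origin distance out from shoulder (mm)"""
    M_=M if M_ is None else M_; B=Bt if B is None else B; N=Nt if N is None else N
    ex,ey,u=axes();n=N/np.linalg.norm(N);z=np.array([0,0,1.]);z=z-n*(z@n);z/=np.linalg.norm(z);P=np.stack([n,np.cross(z,n),z],1)
    Rg=Rtool(ex,u)@P.T
    return M_+ex*(along-25+40)-Rg@B, Rg
E
sed -i 's/^M=np.array.*;YAW/M=np.array([589.0,-58.75,90.1]);YAW/' h.py
python3 -W ignore -c "
from h import *
p,Rg=goal(75);print(p);plan(p,Rg)"
```

```text
[557.81594446  26.32244356  70.49477036]
shift(now axes) [-311.83  -20.86   97.06] shift(goal axes) [-296.83  -44.46  130.42] turn [ 21.5   -3.87 -12.41] 25.1 F [-0.7 -0.1 -6.6] t 18.1
```

Call:
servo_tool(
  series=[
    [[-20, -2, 0], [0, 0, 0], 0],
    [[-40, -3, 0], [0, 0, 0], 0],
    [[-45, -3, 0], [0, 0, 0], 0],
    [[-45, -3, 0], [0, 0, 0], 0],
    [[-45, -3, 0], [0, 0, 0], 0],
    [[-45, -3, 0], [0, 0, 0], 0],
    [[-30, -2, 0], [0, 0, 0], 0],
    [[-10, 0, 0], [5.4, -1, -3.1], 0],
    [[0, 0, 0], [5.4, -1, -3.1], 0],
    [[0, 0, 0], [5.4, -1, -3.1], 0],
    [[0, 0, 0], [5.3, -0.9, -3.1], 0],
    [[0, 0, 0], [0, 0, 0], 0],
    [[0, 0, 0], [0, 0, 0], 0],
  ],
)

```text
time_s: 19.73
tool_pos: [558.8, 58.6, 168.3]
tcp_rot: [-1.739, -2.319, 0.468]
wrist_force: [-0.4, 0.3, -6.2]
opening: 42.2
gripper_force: 50.1
```

```bash
python3 -W ignore -c "
from h import *
b,n,p,t,d=inhand('h2')
p,Rg=goal(75);plan(p,Rg);print((p-robot.read_state()['tool_pos']).round(1))"
```

```text
boss mid in tool [ -0.34  -1.65 -19.83] dir [ 1.     -0.0125 -0.0354] n 1468 res 0.27 teeth x [-27.2 -10.5] F [-0.4  0.3 -6.2] tq [ 0.3  -0.51  0.01] t 19.725 tcp [558.8  58.6 168.3]
shift(now axes) [-28.17  27.25  95.76] shift(goal axes) [-28.11  27.61  95.67] turn [ 0.23 -0.05 -0.07] 0.2 F [ 0.5 -0.7 -5.6] t 19.775
[ -0.9 -32.3 -98.3]
```

Call:
servo_tool(
  series=[
    [[-7, 6.8, 24], [0.2, 0, 0], 0],
    [[-7, 6.8, 24], [0, 0, 0], 0],
    [[-7, 6.8, 24], [0, 0, 0], 0],
    [[-7, 7, 23.5], [0, 0, 0], 0],
    [[0, 0, 0], [0, 0, 0], 0],
    [[0, 0, 0], [0, 0, 0], 0],
  ],
)

```text
time_s: 20.52
tool_pos: [558.8, 27.0, 72.3]
tcp_rot: [-1.738, -2.319, 0.47]
wrist_force: [0.5, -0.2, -5.0]
opening: 42.1
gripper_force: 50.1
```

```bash
python3 -W ignore -c "
from h import *
b,n,p,t,d=inhand('h3')
p,Rg=goal(75);plan(p,Rg)
for c in ('scene','side'):
  p,d,i=cam(c); print(c,proj(M,i)); save(p,c+'3.png'); np.savez(c+'3',p=p,d=d)
a=np.load('scene3.npz')['p'];b=np.load('side3.npz')['p']
a=cv2.resize(a[135:215,160:260],(500,400),interpolation=cv2.INTER_CUBIC);b=cv2.resize(b[210:290,290:390],(300,240)) if 0 else b
save(a,'sc3c.png')"
```

```text
boss mid in tool [ -0.27  -1.65 -19.85] dir [ 1.     -0.0056 -0.041 ] n 1471 res 0.28 teeth x [-27.1 -10.5] F [ 0.5 -0.2 -5. ] tq [ 0.26 -0.52  0.07] t 20.525 tcp [558.8  27.   72.3]
shift(now axes) [-0.32 -0.77  2.62] shift(goal axes) [-0.32 -0.76  2.62] turn [ 0.17 -0.01 -0.04] 0.2 F [ 0.7 -0.3 -6. ] t 20.575
scene [[203.2985975  175.87701811]]
side [[357.34214578 264.26605574]]
```

View pics/side3.png

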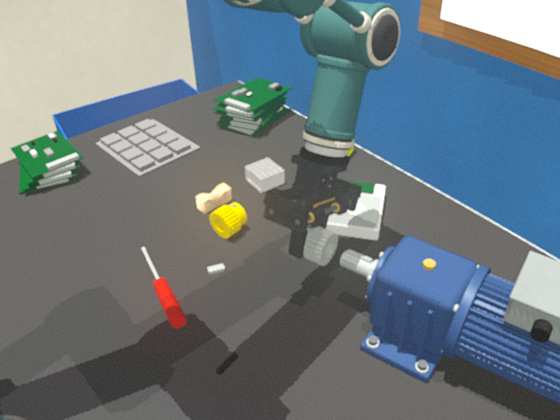

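The side view shows the pulley at (320,245) held in line with the shaft at (357,264), and the block empty. Updating the in-hand offsets and approaching.

```bash
sed -i 's/^Bt=.*/Bt=np.array([-0.3,-1.66,-19.85]);Nt=np.array([1,-.007,-.033])/' h.py
python3 -W ignore -c "
from h import *
z=np.load('h3.npz');i,s=pickle.load(open('h3.pk','rb'));t=(pts(z['d'],i)-s['tool_pos'])@rotm(s['tcp_rot']);d=z['d']
rr=np.hypot(t[...,1]+1.65,t[...,2]+19.85);g=(d>0)&(t[...,0]>6)&(t[...,0]<13)&(rr<21)&(rr>17.5)
q=t[g];w=least_squares(lambda w:q[:,0]-w[0]-w[1]*(q[:,1]+1.65)-w[2]*(q[:,2]+19.85),[9,0,0],loss='soft_l1',f_scale=.3).x;print('endface',g.sum(),w)
p,Rg=goal(54);plan(p,Rg)"
```

```text
endface 1265 [9.34409017e+00 9.01011671e-03 2.01229667e-02]
shift(now axes) [-22.18  -1.     2.72] shift(goal axes) [-22.16  -0.96   2.88] turn [ 0.19 -0.4   0.09] 0.4 F [ 0.  -1.2 -5.5] t 20.675
```

Call:
servo_tool(
  series=[
    [[-10, -0.9, 2.6], [0.2, -0.1, 0.1], 0],
    [[-8, 0, 0], [0, 0, 0], 0],
    [[-4, 0, 0], [0, 0, 0], 0],
    [[0, 0, 0], [0, 0, 0], 0],
    [[0, 0, 0], [0, 0, 0], 0],
  ],
)

```text
time_s: 21.3
tool_pos: [562.9, 5.4, 69.4]
tcp_rot: [-1.737, -2.315, 0.478]
wrist_force: [0.5, -0.5, -5.1]
opening: 41.8
gripper_force: 50.1
```

```bash
python3 -W ignore -c "
from h import *
inhand('h4')
p,Rg=goal(54);plan(p,Rg)
import h
# side view: shaft vs teeth lateral check
for n in ('side','scene'):
  p,d,i=cam(n);X=pts(d,i);ex,ey,u=axes();lat=np.cross(-u,ex)
  a=(X-M)@ex;l=(X-M)@lat;hh=(X-M)@u
  for nm,lo,hi,r0,r1 in (('shaft',-20,24,10,14.5),('teeth',30,58,22,30)):
    g=(d>0)&(a>lo)&(a<hi)&(np.hypot(l,hh)<r1+4)&(np.hypot(l,hh)>r0-4)
    q=np.stack([a[g],l[g],hh[g]],-1);r=12.5 if nm=='shaft' else 26.6
    w=least_squares(lambda w:np.hypot(q[:,1]-w[0],q[:,2]-w[1])-r,[0,0],loss='soft_l1',f_scale=.5)
    print(n,nm,g.sum(),w.x.round(2),np.median(abs(w.fun)).round(2), np.percentile(q[:,0],[2,98]).round(1))
"
```

```text
boss mid in tool [ -0.31  -1.65 -19.74] dir [ 1.     -0.0134 -0.0479] n 1469 res 0.29 teeth x [-27.1 -10.4] F [ 0.5 -0.5 -5.1] tq [ 0.24 -0.56  0.02] t 21.3 tcp [562.9   5.4  69.4]
shift(now axes) [-0.36  0.44 -1.89] shift(goal axes) [-0.37  0.45 -1.89] turn [-0.2  -0.34  0.  ] 0.4 F [-0.6  0.3 -6. ] t 21.35
side shaft 523 [0.82 2.38] 0.94 [-19.4  22.8]
side teeth 676 [ 0.28 -0.98] 0.96 [30.1 57.4]
scene shaft 119 [0.77 1.59] 1.25 [-19.3   8.7]
scene teeth 42 [-2.5  -0.21] 1.21 [35.7 55.9]
```

Call:
servo_tool(
  series=[
    [[0, 0.4, -1.9], [-0.2, -0.1, 0], 0],
    [[0, 0, 0], [0, 0, 0], 0],
    [[0, 0, 0], [0, 0, 0], 0],
    [[0, 0, 0], [0, 0, 0], 0],
  ],
)

```text
time_s: 21.95
tool_pos: [563.9, 5.7, 71.1]
tcp_rot: [-1.739, -2.319, 0.476]
wrist_force: [-0.3, 0.3, -5.8]
opening: 42.4
gripper_force: 50.1
```

```bash
cat > sv.py <<'E'
from h import *
def sv():
  ex,ey,u=axes();lat=np.cross(-u,ex)
  p,d,i=cam('side');X=pts(d,i)-M;a=X@ex;l=X@lat;hh=X@u;rr=np.hypot(l,hh)
  for nm,lo,hi,r,r0,r1 in (('shaft',-20,22,12.5,9,15),('teeth',26,58,26.6,22,31)):
    g=(d>0)&(a>lo)&(a<hi)&(rr<r1)&(rr>r0)
    if nm=='shaft': g&=~((abs(l)<6)&(hh>6))
    q=np.stack([a[g],l[g],hh[g]],-1)
    w=least_squares(lambda w:np.hypot(q[:,1]-w[0],q[:,2]-w[1])-r,[0,0],loss='soft_l1',f_scale=.5)
    print(nm,g.sum(),w.x.round(2),np.median(abs(w.fun)).round(2), np.percentile(q[:,0],[2,98]).round(1), "angles",np.percentile(np.arctan2(q[:,1],q[:,2]),[2,98]).round(2))
E
python3 -W ignore -c "
from sv import *
inhand('h5')
p,Rg=goal(54);plan(p,Rg);sv()"
```

```text
boss mid in tool [ -0.23  -1.59 -19.9 ] dir [ 1.     -0.0148 -0.0324] n 1492 res 0.26 teeth x [-27.2 -10.4] F [-0.3  0.3 -5.8] tq [ 0.24 -0.46  0.  ] t 21.95 tcp [563.9   5.7  71.1]
shift(now axes) [-0.24  0.06  0.01] shift(goal axes) [-0.24  0.06  0.02] turn [ 0.   -0.23  0.  ] 0.2 F [ 0.5 -0.1 -5.7] t 22.0
shaft 345 [0.81 1.44] 0.66 [-19.   21.2] angles [-2.49 -0.5 ]
teeth 678 [0.52 0.99] 0.98 [29.7 57.2] angles [-2.46  1.03]
```

Call:
servo_tool(
  series=[
    [[-3, 0, 0], [0, 0, 0], 0],
    [[-2, 0, 0], [0, 0, 0], 0],
    [[-1, 0, 0], [0, 0, 0], 0],
    [[-1, 0, 0], [0, 0, 0], 0],
    [[-1, 0, 0], [0, 0, 0], 0],
    [[0, 0, 0], [0, 0, 0], 0],
  ],
)

```text
time_s: 22.8
tool_pos: [566.2, -2.1, 71.3]
tcp_rot: [-1.739, -2.319, 0.476]
wrist_force: [-0.5, 0.2, -6.7]
opening: 42.1
gripper_force: 50.2
```

```bash
cat > ck.py <<'E'
from h import *
import sys
def ck(al):
  p,Rg=goal(al);plan(p,Rg);s=robot.read_state();ex,ey,u=axes();F=s["wrist_force"]+[0,0,5.6];lat=np.cross(-u,ex)
  print("along now",round(al-((p-s["tool_pos"])@ex),2),"F ex,lat,u",np.round([F@ex,F@lat,F@u],1),"tq(tool)",(s["wrist_torque"]@rotm(s["tcp_rot"])).round(2))
ck(float(sys.argv[1]))
E
python3 -W ignore ck.py 46
```

```text
shift(now axes) [-0.13  0.13  0.24] shift(goal axes) [-0.13  0.13  0.24] turn [ 0.   -0.23 -0.  ] 0.2 F [-0.5  0.2 -6.7] t 22.8
along now 46.14 F ex,lat,u [ 0.3  0.  -1.1] tq(tool) [-0.54  0.12 -0.  ]
```

Call:
servo_tool(
  series=[
    [[-0.7, 0.1, 0.2], [0, 0, 0], 0],
    [[-0.7, 0, 0], [0, 0, 0], 0],
    [[-0.7, 0, 0], [0, 0, 0], 0],
    [[-0.4, 0, 0], [0, 0, 0], 0],
    [[0, 0, 0], [0, 0, 0], 0],
  ],
)

```text
time_s: 23.42
tool_pos: [567.0, -4.4, 71.2]
tcp_rot: [-1.739, -2.319, 0.476]
wrist_force: [-0.3, 0.0, -5.2]
opening: 42.2
gripper_force: 50.2
```

```bash
python3 -W ignore ck.py 43.5
```

```text
shift(now axes) [-0.17  0.01  0.17] shift(goal axes) [-0.17  0.01  0.17] turn [ 0.01 -0.23  0.  ] 0.2 F [-0.3  0.  -5.2] t 23.425
along now 43.67 F ex,lat,u [ 0.1 -0.4  0.3] tq(tool) [-0.58  0.12  0.  ]
```

No force past the key's start at 45, so the keyway appears to be over the key. Continuing in small steps.

Call:
servo_tool(
  series=[
    [[-1, 0, 0], [0, 0, 0], 0],
    [[-1, 0, 0], [0, 0, 0], 0],
    [[-1, 0, 0], [0, 0, 0], 0],
    [[-1, 0, 0], [0, 0, 0], 0],
    [[0, 0, 0], [0, 0, 0], 0],
  ],
)

```text
time_s: 24.05
tool_pos: [568.1, -8.3, 71.3]
tcp_rot: [-1.739, -2.319, 0.476]
wrist_force: [-0.5, -0.8, -6.8]
opening: 42.1
gripper_force: 50.2
```

```bash
python3 -W ignore ck.py 39.5
```

```text
shift(now axes) [-0.13  0.06  0.24] shift(goal axes) [-0.12  0.06  0.25] turn [ 0.   -0.23  0.  ] 0.2 F [-0.5 -0.8 -6.8] t 24.05
along now 39.63 F ex,lat,u [-0.6 -0.2 -1.4] tq(tool) [-0.56  0.1  -0.04]
```

Call:
servo_tool(
  series=[
    [[-2, 0, 0.3], [0, -0.1, 0], 0],
    [[-2, 0, 0.1], [0, 0, 0], 0],
    [[-2, 0, 0.1], [0, 0, 0], 0],
    [[-2, 0, 0], [0, 0, 0], 0],
    [[-2, 0, 0.1], [0, 0, 0], 0],
    [[0, 0, 0], [0, 0, 0], 0],
  ],
)

```text
time_s: 24.8
tool_pos: [570.8, -18.1, 71.1]
tcp_rot: [-1.739, -2.32, 0.478]
wrist_force: [-0.1, 0.5, -5.8]
opening: 42.4
gripper_force: 50.1
```

```bash
python3 -W ignore ck.py 29.5
```

```text
shift(now axes) [-0.02  0.09 -0.01] shift(goal axes) [-0.02  0.09 -0.01] turn [ 0.01 -0.13 -0.01] 0.1 F [-0.1  0.5 -5.8] t 24.8
along now 29.52 F ex,lat,u [ 0.5  0.1 -0.2] tq(tool) [-0.53  0.09 -0.03]
```

Call:
servo_tool(
  series=[
    [[-2, 0, 0.1], [0, 0, 0], 0],
    [[-2, 0, 0.1], [0, 0, 0], 0],
    [[-2, 0, 0], [0, 0, 0], 0],
    [[-2, 0, 0.1], [0, 0, 0], 0],
    [[-2, 0, 0], [0, 0, 0], 0],
    [[-2, 0, 0.1], [0, 0, 0], 0],
    [[0, 0, 0], [0, 0, 0], 0],
  ],
)

```text
time_s: 25.68
tool_pos: [574.1, -29.6, 71.1]
tcp_rot: [-1.739, -2.32, 0.478]
wrist_force: [0.7, -0.0, -6.5]
opening: 42.2
gripper_force: 50.1
```

```bash
python3 -W ignore ck.py 17.5
```

```text
shift(now axes) [-0.04  0.19 -0.06] shift(goal axes) [-0.04  0.19 -0.06] turn [ 0.01 -0.13 -0.01] 0.1 F [ 0.7 -0.  -6.5] t 25.675
along now 17.54 F ex,lat,u [-0.2  0.9 -0.6] tq(tool) [-0.57  0.04 -0.04]
```

Call:
servo_tool(
  series=[
    [[-2, 0.1, 0], [0, 0, 0], 0],
    [[-2, 0, 0], [0, 0, 0], 0],
    [[-2, 0, 0], [0, 0, 0], 0],
    [[-2, 0, 0.1], [0, 0, 0], 0],
    [[-2, 0, 0], [0, 0, 0], 0],
    [[-2, 0, 0.1], [0, 0, 0], 0],
    [[0, 0, 0], [0, 0, 0], 0],
  ],
)

```text
time_s: 26.55
tool_pos: [577.6, -41.1, 71.2]
tcp_rot: [-1.739, -2.32, 0.478]
wrist_force: [-0.6, 0.2, -6.5]
opening: 42.0
gripper_force: 50.1
```

```bash
python3 -W ignore ck.py 5.5
```

```text
shift(now axes) [-0.01  0.18  0.12] shift(goal axes) [-0.01  0.18  0.12] turn [ 0.01 -0.13 -0.01] 0.1 F [-0.6  0.2 -6.5] t 26.55
along now 5.51 F ex,lat,u [ 0.4 -0.2 -1. ] tq(tool) [-0.62  0.12 -0.07]
```

Call:
servo_tool(
  series=[
    [[-1.5, 0.1, 0.1], [0, 0, 0], 0],
    [[-1.5, 0, 0], [0, 0, 0], 0],
    [[-1, 0, 0], [0, 0, 0], 0],
    [[-0.5, 0, 0], [0, 0, 0], 0],
    [[0, 0, 0], [0, 0, 0], 0],
    [[0, 0, 0], [0, 0, 0], 0],
  ],
)

```text
time_s: 27.3
tool_pos: [578.9, -45.2, 71.3]
tcp_rot: [-1.739, -2.32, 0.478]
wrist_force: [0.1, 0.5, -6.5]
opening: 42.3
gripper_force: 50.1
```

```bash
python3 -W ignore ck.py 1
```

```text
shift(now axes) [-0.2   0.11  0.16] shift(goal axes) [-0.2   0.11  0.16] turn [ 0.01 -0.13  0.  ] 0.1 F [ 0.1  0.5 -6.5] t 27.3
along now 1.21 F ex,lat,u [ 0.4  0.6 -0.7] tq(tool) [-0.53  0.08 -0.04]
```

Now feeling for the shoulder.

Call:
servo_tool(
  series=[
    [[-0.5, 0, 0], [0, 0, 0], 0],
    [[-0.4, 0, 0], [0, 0, 0], 0],
    [[-0.3, 0, 0], [0, 0, 0], 0],
    [[0, 0, 0], [0, 0, 0], 0],
  ],
)

```text
time_s: 27.8
tool_pos: [579.1, -45.9, 71.3]
tcp_rot: [-1.739, -2.32, 0.477]
wrist_force: [-0.4, 3.1, -4.9]
opening: 42.0
gripper_force: 50.1
```

```bash
python3 -W ignore ck.py 0
```

```text
shift(now axes) [-0.43  0.08  0.27] shift(goal axes) [-0.43  0.08  0.27] turn [ 0.01 -0.17  0.  ] 0.2 F [-0.4  3.1 -4.9] t 27.8
along now 0.43 F ex,lat,u [3.1 0.2 0.8] tq(tool) [-0.57  0.48 -0.  ]
```

Call:
servo_tool(
  series=[
    [[-0.4, 0, 0], [0, 0, 0], 0],
    [[-0.4, 0, 0], [0, 0, 0], 0],
    [[0, 0, 0], [0, 0, 0], 0],
  ],
)

```text
time_s: 28.18
tool_pos: [579.2, -46.0, 71.4]
tcp_rot: [-1.738, -2.319, 0.476]
wrist_force: [-0.9, 5.1, -4.7]
opening: 42.1
gripper_force: 50.1
```

```bash
python3 -W ignore ck.py 0
```

```text
shift(now axes) [-0.36  0.1   0.29] shift(goal axes) [-0.36  0.1   0.29] turn [-0.   -0.24  0.01] 0.2 F [-0.9  5.1 -4.7] t 28.175
along now 0.37 F ex,lat,u [5.1 0.2 1.1] tq(tool) [-0.55  0.97  0.02]
```

Call:
servo_tool(
  series=[
    [[-0.8, 0, 0], [0, 0, 0], 0],
    [[-0.8, 0, 0], [0, 0, 0], 0],
    [[0, 0, 0], [0, 0, 0], 0],
  ],
)

```text
time_s: 28.55
tool_pos: [579.2, -46.0, 71.5]
tcp_rot: [-1.738, -2.317, 0.474]
wrist_force: [-1.7, 10.2, -3.2]
opening: 41.9
gripper_force: 50.1
```

```bash
python3 -W ignore ck.py 0; python3 -W ignore -c "
from h import *
inhand('h6')"
```

```text
shift(now axes) [-0.3   0.07  0.4 ] shift(goal axes) [-0.3   0.07  0.4 ] turn [-0.01 -0.38  0.02] 0.4 F [-1.7 10.2 -3.2] t 28.55
along now 0.31 F ex,lat,u [10.3  0.3  2.7] tq(tool) [-0.55  1.58  0.08]
boss mid in tool [ -0.2   -1.67 -19.94] dir [ 1.     -0.003   0.0103] n 1625 res 0.31 teeth x [-26.9 -10.4] F [-1.7 10.2 -3.2] tq [ 1.54 -0.13 -0.65] t 28.55 tcp [579.2 -46.   71.5]
```

Call:
servo_tool(
  series=[
    [[1, 0, 0], [0, 0, 0], 0],
    [[0, 0, 0], [0, 0, 0], 60],
    [[0, 0, 0], [0, 0, 0], 70],
    [[0, 0, 0], [0, 0, 0], 90],
    [[0, 0, -10], [0, 0, 0], 100],
    [[0, 0, -30], [0, 0, 0], 100],
    [[0, 0, -30], [0, 0, 0], 100],
    [[0, 0, 0], [0, 0, 0], 100],
    [[0, 0, 0], [0, 0, 0], 100],
  ],
)

```text
time_s: 29.72
tool_pos: [603.7, -38.5, 135.7]
tcp_rot: [-1.739, -2.32, 0.478]
wrist_force: [-0.8, 0.5, -0.4]
opening: 88.2
gripper_force: 0.0
```

```bash
cat > fin.py <<'E'
from h import *
def fin(tag):
    s=robot.read_state(); p,d,i=cam("wrist"); X=pts(d,i)-M;save(p,tag+".png"); ex,ey,u=axes();a=X@ex;h=X@u;l=X@np.cross(-u,ex);rr=np.hypot(l,h)
    ok=(d>0)&(h>0)
    f=lambda m:(m.sum(),np.round(np.percentile(a[m],[10,50,90]),2)) if m.sum() else 0
    print("boss face a",f(ok&(rr>17.5)&(rr<21)&(a>15)&(a<40)&(h<20)),"shaft end a",f((d>0)&(rr<10)&(a>15)&(a<40)))
    m=ok&(rr>20.5)&(rr<23.5)&(a>5)&(a<30);print("boss max a",np.percentile(a[m],99).round(2))
    m=ok&(rr>25)&(rr<29)&(a>-40)&(a<30);print("teeth a",np.percentile(a[m],[1,99]).round(2))
    # boss axis
    g=ok&(a>7)&(a<23)&(rr>19)&(rr<25)&(h>6);q=np.stack([a[g],l[g],h[g]],-1)
    w=least_squares(lambda w:np.hypot(q[:,1]-w[0]-w[2]*(q[:,0]-15),q[:,2]-w[1]-w[3]*(q[:,0]-15))-22,[0,0,0,0],loss="soft_l1",f_scale=.4).x;print("boss axis l,h,slopes",w.round(3),g.sum())
    m=(d>0)&(a>15)&(a<27)&(abs(l)<7)&(h>11)&(h<19);print("key/keyway",[(y,np.median(a[m&(abs(l-y)<.7)]).round(1)) for y in range(-6,7)])
    print(s["time_s"],s["wrist_force"].round(1))
E
python3 -W ignore -c "
from fin import *
fin('f1')"
```

```text
boss face a (np.int64(401), array([17.91, 24.64, 25.19])) shaft end a (np.int64(295), array([24.63, 24.94, 25.23]))
boss max a 25.17
teeth a [-39.39   5.24]
boss axis l,h,slopes [ 0.092 -0.766  0.001 -0.001] 1781
key/keyway [(-6, np.float64(24.9)), (-5, np.float64(25.0)), (-4, np.float64(24.8)), (-3, np.float64(24.3)), (-2, np.float64(24.3)), (-1, np.float64(24.5)), (0, np.float64(24.5)), (1, np.float64(24.6)), (2, np.float64(24.3)), (3, np.float64(23.9)), (4, np.float64(24.4)), (5, np.float64(24.8)), (6, np.float64(24.9))]
29.725 [-0.8  0.5 -0.4]
```

```bash
python3 -W ignore - <<'E'
from fin import *
fin('f2')
p,d,i=cam("wrist");X=pts(d,i)-M;ex,ey,u=axes();a=X@ex;h=X@u;l=X@np.cross(-u,ex);rr=np.hypot(l,h+.5)
for lo,hi in ((0,5),(5,10),(14.5,17),(17,21)):
    for sg in (1,-1):
        m=(d>0)&(rr>lo)&(rr<hi)&(a>23)&(a<27)&(h*sg>0)&((abs(l)>6)|(h<0)|(rr<11));print(lo,hi,sg,m.sum(),np.median(a[m]).round(2) if m.sum() else '')
for n in ("scene","side"):
    p,d,i=cam(n)
    q=np.load(n+".npz")["p"]; 
    for l in ("hard_disk","heat_sink","screwdriver","other_key"):
        for m in robot.masks_of(n,l)[:1]: print(n,l,np.round(m["bbox"]))
E
```

```text
boss face a (np.int64(383), array([17.63, 24.67, 25.12])) shaft end a (np.int64(304), array([24.58, 24.92, 25.2 ]))
boss max a 25.09
teeth a [-39.32   5.19]
boss axis l,h,slopes [ 0.102 -0.73  -0.001 -0.002] 1780
key/keyway [(-6, np.float64(24.9)), (-5, np.float64(24.8)), (-4, np.float64(24.6)), (-3, np.float64(24.3)), (-2, np.float64(24.3)), (-1, np.float64(24.7)), (0, np.float64(24.8)), (1, np.float64(24.5)), (2, np.float64(24.7)), (3, np.float64(24.7)), (4, np.float64(24.7)), (5, np.float64(24.9)), (6, np.float64(24.9))]
29.775 [-0.   0.1 -0.4]
0 5 1 36 25.02
0 5 -1 41 25.04
5 10 1 114 24.9
5 10 -1 99 24.86
14.5 17 1 94 24.89
14.5 17 -1 103 24.96
17 21 1 211 24.9
17 21 -1 200 24.97
scene hard_disk [159. 257. 230. 335.]
scene heat_sink [277. 314. 326. 364.]
scene screwdriver [319. 175. 384. 231.]
scene other_key [307. 219. 322. 227.]
side hard_disk [324. 198. 381. 240.]
side heat_sink [248. 159. 284. 193.]
side screwdriver [145. 249. 186. 325.]
side other_key [207. 265. 223. 273.]
```

The boss face and shaft end are flush within 0.1 mm, the gripper is clear, and the other items haven't moved.

```bash
python3 -c "
from cell import robot
print(robot.hand_in())"
```

```text
the job is handed in; nothing more can be done
None
```

I bedded the key on the slot's floor, slid the pulley on over it until it met the shoulder (pushing about 10 N at most), let it go with its end flush with the shaft's to about 0.1 mm, and handed the job in at about 30 s.

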